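# Empty the tub of float balls into the blue bin under the low shelf

### The job

Take the lid off the yellow tub and lay it flat on the bench, knob up. Carry the tub by its handle in under the low wire shelf and tip it there so that all four orange balls go into the blue bin, then stand the empty tub upright in the middle of the green mat and let go. Do not bump the shelf, and leave the other things on the bench where they are.

Things in the scene. Friction and masses are not known exactly. Their poses are not given: they have to be found in the camera images.
- tub_grip (a point): grip point on the tub's only handle: a straight black round bar, 24 mm in diameter, sticking level out of the tub's side 95 mm above its base, from the wall to 193 mm from the tub's axis. The point is on the bar's centre line, 150 mm from the tub's axis. Axes are the tub's: z up through the mouth, handle along -x. At the start it points to -x of the world within 20 degrees. Round: can be pinched at any lean
- tub_mid (a point): centre of the yellow open-topped round plastic tub, on its axis half-way up (75 mm above its base); axes as for tub_grip. 150 mm tall, 96 mm in diameter at the base widening straight to 120 mm at the rim, wall 4 mm, about 0.18 kg. At the start it stands on the bench, left or right in front of the robot, lid on, with the four balls in it
- lid_knob (a point): grip point of the lid: a red disc 124 mm in diameter, 6 mm thick, with a 92 mm plug 8 mm deep below it, loose in the tub's mouth, and a black round upright knob in the middle, 28 mm in diameter, 36 mm tall. The point is on the knob's axis, 24 mm above the disc's top face and 38 mm above the plug's underside. z points up. 60 g, lifts straight off
- shelf: low wire shelf on four legs over the back of the bench, 980 mm long (y), 210 mm deep (x), fixed. Origin on the bench below the middle of its front edge (yellow strip, robot's side); x points to the back, y along it. Underside 245 mm above the bench, top 257 mm; legs 24 mm square at the corners. Low stock stands on both ends
- blue_bin: the blue open bin that gets the balls: 170 mm (x) by 190 mm (y), 75 mm tall, walls and floor 5 mm, fixed on the bench wholly under the shelf. Origin at the centre of its underside. It stands beside the grey bin, left or right of it, 350 mm centre to centre along y, so that 160 mm of free bench lies between the two
- grey_bin: a grey bin of the same size, beside the blue one under the shelf; not to be used. Origin at the centre of its underside
- mat: green square mat 200 x 200 mm, 4 mm thick, fixed on the bench on the other side of the robot from the tub; origin at the centre of its underside. The open bench between the tub's place and the mat, in front of the robot and nearer than the tape roll, is clear
- ball0_center (a point): centre of one of the four orange plastic balls, 40 mm in diameter, 22 g, lying in the tub at the start; they roll freely
- ball1_center (a point): centre of one of the four orange plastic balls, 40 mm in diameter, 22 g, lying in the tub at the start; they roll freely
- ball2_center (a point): centre of one of the four orange plastic balls, 40 mm in diameter, 22 g, lying in the tub at the start; they roll freely
- ball3_center (a point): centre of one of the four orange plastic balls, 40 mm in diameter, 22 g, lying in the tub at the start; they roll freely
- tape_mid (a point): centre of a brown roll of tape lying flat on the bench in front of the shelf, between the tub and the mat: 90 mm in diameter, 45 mm tall; leave alone
- core_mid (a point): centre of an upright cardboard tube on the left of the bench, 70 mm in diameter, 110 mm tall; leave alone
- bottle_mid (a point): centre of an upright white bottle with a red cap on the right of the bench, 60 mm in diameter, 160 mm tall; leave alone
- mug_mid (a point): centre of a blue mug on the right of the bench, 80 mm in diameter, 90 mm tall; leave alone
- carton_mid (a point): centre of a small cardboard carton on the left of the bench, 140 x 90 x 70 mm tall; leave alone
There are look-alikes about, which are no part of the job. Leave any pink, purple or turquoise look-alike of the part that bears lid_knob alone.

How it is judged:
By the outcome, as a careful person would: the job done as asked, in the order asked, and still so for the second after the job is handed in, with the robot touching nothing.
It also fails if it takes over 72 s, if anything falls off the work surface, if the arm or the gripper's body presses on something with over 40 N, if the wrist force passes 120 N, or if a joint passes its speed limit or range.

### The arm

A 6-joint arm with a two-finger parallel gripper is mounted at the origin on the work surface. World frame = base frame: x ahead of the robot, y to its left, z up, the work surface at z = 0. Lengths are in m, angles in rad, forces in N, time in s.
With the tool pointing down it reaches from about 0.4 to 0.825 m from the base axis. Payload 7 kg.
Tool frame: the origin (TCP) lies midway between the tips of the shut fingers; the grasp point (between the pads) lies 19 mm behind it; z points along the fingers, y is the line along which they close (so a half turn about z gives the same grasp; the last joint's range is limited). The gripper opens to 88 mm and grips with 3 to 60 N. Pads are 19 mm wide; open, the fingers measure 130 mm over their backs; the gripper's body (78 mm by 193 mm) begins 47 mm behind the grasp point.
Start: joints at [-0.851, 0.359, 0.012, 0, -1.224, -0.288], TCP at [0.282, -0.613, 0.227] pointing down, gripper open.
Joint ranges: [-3.07, 3.07], [-1.43, 2.12], [-1.02, 1.25], [-3.03, 1.67], [-3.05, -0], [-3.03, 3.03]. Speed limits (rad/s): [2.39, 2.39, 3.01, 3.14, 3.14, 3.14].

### API

Orientations are given as [roll, pitch, yaw] about the fixed x, y, z axes, in that order (R = Rz(yaw) Ry(pitch) Rx(roll)).
In Python, from station import telemetry, eyes, ticket, recognise, trace gives the robot as it stands. The module is installed in compiled form; this text tells all that it offers.
- The arm moves only by the tool servo_tool, never from a script. Its argument "series" is a list that holds one entry, the list of rows, each a list of 4 numbers: the shift along the tool's x, y, z in mm, then the turn about the tool's z in rad. In form: [[[x, y, z, roll], ...]]. A call has exactly 10 rows; each row shifts and turns the commanded pose from where the row before left it, along the tool's axes as they then stand; what a row does not reach is not made up. A row lasts 1/12 s, in which the tool goes at most 41.7 mm and 7.16 degrees, less where a joint would pass 70% of its speed; a pose out of reach is approached as far as the arm can. A call is refused whole if a number of a shift passes 41.7 or a number of a turn 0.125, either way. A call with a gripper value outside its range is refused whole. "claw" is the gripper's target within -1 to 1 (shut at 1, half-way at 0, fully open at -1), set as the call begins (left out, the last holds). The fingers move at their own pace and stop on an object; "grip_force" is the grip in N (left out, the last holds). Time passes only in rows, so rows that do not move let the fingers close, or fill a call up. It gives the time, the measured TCP pose, the force, the opening and the grip force at its end, in the units of the state.
- telemetry.get_state(): the state, without advancing time (a new reading comes with each control period).
- eyes.grab_frame(name): name is "scene" or "side" or "wrist"; returns the picture (400x640x3 uint8, red, green, blue); there is no depth.
- eyes.calibration(name): a dict with "mtx" (3x3 intrinsics, pixels), "rvec" (rotation vector, rad) and "tvec" (3), from world to camera coordinates, as OpenCV has them. Camera axes: x right, y down, z forward; pixel columns grow to the right and rows downward; lengths in m; the calibration is good to about 2 mm. A picture is of the moment at which its call begins: read the wrist's pose just before it. calibration takes no time and is no camera call; for the wrist camera it gives the pose at the moment of the call.
- ticket.job_done(): hands the job in; it is judged then, once.
Trained networks look in the newest picture that a camera, given by its name, has taken for a name from the list of things; names that differ only in an ending like _2 or _b are one class to them, and where a whole thing is asked for, a point or a joint stands for the part that bears it (a point fixed in the world has none). Each returns a list of dicts, best first, with "conf" (0 to 1); they miss things now and then, are a little off and sometimes report something else, mostly with a low value. They report only what shows in the picture. A call takes as long as a camera call. They do not tell look-alikes from the thing itself.
- recognise(camera, name): "position" ([x, y, z] in m, in world coordinates, good to about 4 mm: the middle of the surface that is visible of it).
- trace(camera, name): "mask" (400x640 bool, what is visible of it).
The state is a dict: "t": time; "q": joint angles; "qd": joint speeds; "joint_efforts": joint torques, N m; "eef_pos": TCP position; "ee_rot": TCP orientation; "force": force on the tool from outside, world axes, zero at the start; "moment": the same for the moment, N m; "width": finger opening in m; "gripper_force": force on a finger pad.
Only numpy, scipy, OpenCV 4.12 (cv2) and the standard library are available. Lean on these libraries where they do the work, as an engineer would, in place of code of your own. Each camera call takes 0.05 s, during which the arm holds its last target. There are 200 camera calls.

## Working session

There is one attempt and no reset: what is moved stays moved. The work goes in short steps, Python scripts to look and compute and a tool call to move; the robot and the scene stay as the last step left them, time stands still between calls to the robot, and variables do not carry over. Pictures are saved under pics/ and viewed, at most 13 in all, crops included, and the job is handed in when it is done.

Besides the shell and the picture viewer there is one more tool, called after ">>>" as name(argument=value, ...) on one line, values as JSON. servo_tool: Moves the arm, as the interface text tells. Its arguments: {"type":"object","properties":{"series":{"type":"array"},"claw":{"type":"number"},"grip_force":{"type":"number"}},"required":["series"]}

```bash
mkdir -p pics
cat > h.py <<'E'
import numpy as np, cv2
from station import telemetry, eyes, ticket, recognise, trace
np.set_printoptions(precision=4, suppress=True)
def snap(c,n):
    im=eyes.grab_frame(c); cv2.imwrite(f'pics/{n}.png',im[:,:,::-1]); return im
def st():
    s=telemetry.get_state(); print('t',round(s['t'],2),'pos',np.array(s['eef_pos']),'rot',np.array(s['ee_rot']),'F',np.array(s['force']),'w',s['width'],'q',np.array(s['q'])); return s
E
python3 - <<'E'
from h import *
s=st()
print(s)
for c in ['scene','side']:
    snap(c,c+'0')
    for n in ['tub_grip','tub_mid','lid_knob','shelf','blue_bin','grey_bin','mat','tape_mid']:
        r=recognise(c,n); print(c,n,[(np.array(d['position']),round(d['conf'],2)) for d in r[:4]])
E
```

```text
t 0.0 pos [ 0.2823 -0.6126  0.2256] rot [ 3.14   -0.0001 -2.7099] F [ 0.1336 -0.2304 -0.2392] w 0.08735841332365084 q [-0.8509  0.3594  0.0111 -0.0004 -1.2241 -0.2881]
{'t': 0.0, 'q': array([-0.8509,  0.3594,  0.0111, -0.0004, -1.2241, -0.2881]), 'qd': array([-0.0016,  0.0011, -0.0005,  0.0005, -0.0002,  0.0007]), 'joint_efforts': array([  0.0003, -58.2718,  29.3057,   6.9968,   0.0069,  -0.0002]), 'eef_pos': array([ 0.2823, -0.6126,  0.2256]), 'ee_rot': array([ 3.14  , -0.0001, -2.7099]), 'force': array([ 0.1336, -0.2304, -0.2392]), 'moment': array([-0.0618,  0.0247,  0.0049]), 'gripper_force': 0.0, 'width': 0.08735841332365084}
scene tub_grip [(array([0.4478, 0.2547, 0.1093]), 0.9)]
scene tub_mid [(array([0.4498, 0.2512, 0.1115]), 0.58)]
scene lid_knob [(array([0.5641, 0.2602, 0.1528]), 0.91), (array([0.3151, 0.2698, 0.0121]), 0.88), (array([ 0.3444, -0.1866,  0.0177]), 0.77), (array([0.2216, 0.4102, 0.0133]), 0.6)]
scene shelf [(array([0.7889, 0.1615, 0.3069]), 0.96)]
scene blue_bin [(array([0.7783, 0.224 , 0.0093]), 0.85)]
scene grey_bin [(array([ 0.7855, -0.1328,  0.0042]), 0.66)]
scene mat [(array([ 0.5498, -0.2318,  0.005 ]), 0.78)]
scene tape_mid [(array([ 0.5929, -0.0343,  0.0415]), 0.61)]
side tub_grip [(array([0.5362, 0.2975, 0.1008]), 0.88)]
side tub_mid [(array([0.5385, 0.2961, 0.0965]), 0.71)]
side lid_knob [(array([0.2214, 0.4223, 0.0132]), 0.73), (array([0.5677, 0.271 , 0.155 ]), 0.71), (array([ 0.3415, -0.1739,  0.012 ]), 0.68), (array([0.3092, 0.2797, 0.0177]), 0.67)]
side shelf [(array([0.7775, 0.3268, 0.2818]), 0.68), (array([0.5383, 0.2967, 0.0985]), 0.67)]
side blue_bin [(array([0.7548, 0.2144, 0.0249]), 0.96)]
side grey_bin [(array([ 0.7599, -0.1328,  0.0353]), 0.93)]
side mat [(array([ 0.55  , -0.2314,  0.0067]), 0.81)]
side tape_mid [(array([ 0.5856, -0.0191,  0.0471]), 0.96)]
```

```bash
python3 -c "
import cv2,numpy as np
cv2.imwrite('pics/both.png',np.vstack([cv2.imread('pics/scene0.png')[:,:],cv2.imread('pics/side0.png')])[:, :].copy()) if 0 else cv2.imwrite('pics/both.png',cv2.resize(np.vstack([cv2.imread('pics/scene0.png'),cv2.imread('pics/side0.png')]),(480,600),interpolation=cv2.INTER_AREA))"
```

```text
(no output)
```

View pics/scene0.png

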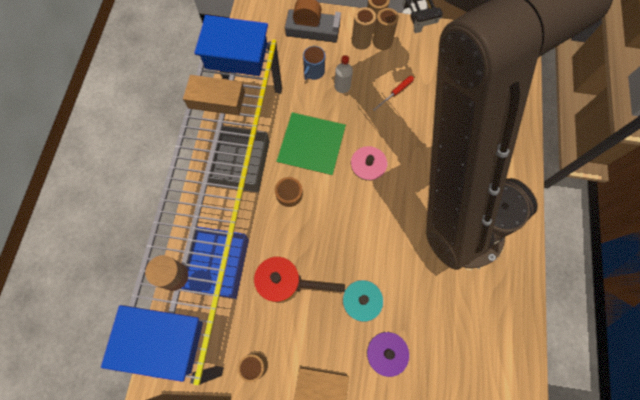

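View pics/side0.png

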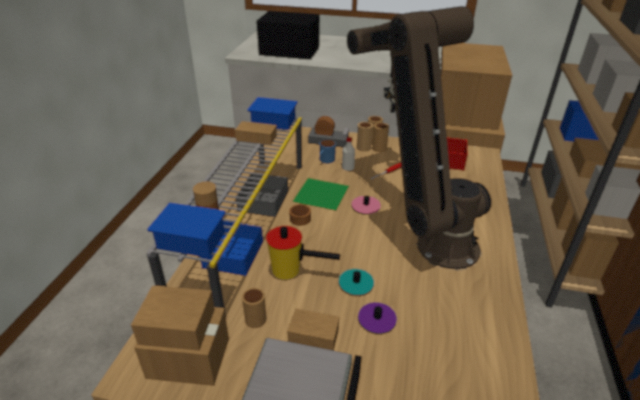

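The red lid sits on the yellow tub (scene pixel 277,279), with its handle toward the robot. The blue bin (215,263) is beside the grey one (240,160) under the shelf, the mat is at (311,143) and the tape at (288,191). The pink, purple and turquoise lids are look-alikes.

>>> servo_tool(series=[[[-10,30,-8,0.043],[-10,30,-8,0.043],[-10,30,-8,0.043],[-10,30,-8,0.043],[-10,30,-8,0.043],[-10,30,-8,0.043],[-10,30,-8,0.043],[-10,30,-8,0.043],[-10,30,-8,0.043],[-10,30,-8,0.043]]], claw=-1)

```text
t: 1.73
eef_pos: [0.3083, -0.2989, 0.3072]
ee_rot: [-3.141, 0.001, 3.141]
force: [1.5, -0.2, 0.4]
width: 0.0876
gripper_force: 0.0
```

>>> servo_tool(series=[[[-12.5,28,0,0],[-12.5,28,0,0],[-12.5,28,0,0],[-12.5,28,0,0],[-12.5,28,0,0],[-12.5,28,0,0],[-12.5,28,0,0],[-12.5,28,0,0],[-12.5,28,0,0],[-12.5,28,0,0]]])

```text
t: 2.57
eef_pos: [0.4334, -0.0185, 0.307]
ee_rot: [3.141, 0.001, -3.139]
force: [0.8, -1.2, 0.3]
width: 0.0877
gripper_force: 0.0
```

>>> servo_tool(series=[[[-12,27,0,0],[-12,27,0,0],[-12,27,0,0],[-12,27,0,0],[-12,27,0,0],[-12,27,0,0],[-12,27,0,0],[-12,27,0,0],[-12,27,0,0],[0,0,0,0]]])

```text
t: 3.4
eef_pos: [0.5421, 0.2269, 0.3052]
ee_rot: [-3.141, -0.001, -3.138]
force: [-0.3, 0.6, -0.9]
width: 0.0873
gripper_force: 0.0
```

```bash
cat > px.py <<'E'
from h import *
def ray(c,uv,z):
    k=eyes.calibration(c); R=cv2.Rodrigues(np.array(k['rvec'],float))[0]; t=np.array(k['tvec'],float).ravel()
    d=R.T@np.linalg.inv(k['mtx'])@np.array([uv[0],uv[1],1.]); o=-R.T@t
    return o+d*(z-o[2])/d[2]
E
python3 - <<'E'
from px import *
st()
snap('wrist','w1')
for n in ['lid_knob','tub_grip']:
    for d in trace('wrist',n)[:2]:
        m=d['mask']; ys,xs=np.where(m); print(n,d['conf'],m.sum(),xs.mean(),ys.mean(),xs.min(),xs.max(),ys.min(),ys.max())
    print([(np.array(d['position']),round(d['conf'],2)) for d in recognise('wrist',n)[:3]])
# scene image points: shelf strip, bins
for uv in [(273,45),(200,380),(240,200)]: print('strip',uv,ray('scene',uv,.257))
for c in ['scene','side']:
    eyes.grab_frame(c)
    for n,z in [('lid_knob',.156),('mat',.004)]:
        d=trace(c,n)
        for e in d[:4]:
            ys,xs=np.where(e['mask']); print(c,n,round(e['conf'],2),xs.mean(),ys.mean(),ray(c,((xs.min()+xs.max())/2,(ys.min()+ys.max())/2),z))
E
```

```text
t 3.4 pos [0.5421 0.2269 0.3052] rot [-3.141  -0.0007 -3.1379] F [-0.2982  0.5724 -0.9408] w 0.0872527686105657 q [ 0.7288  0.1754 -0.0594 -0.     -1.3368 -2.2959]
lid_knob 0.92 3883 28.005408189544166 33.519443729075455 0 60 0 70
lid_knob 0.63 9098 345.6901516816883 208.04000879314134 291 400 156 260
[(array([0.5586, 0.2615, 0.1561]), 0.92), (array([0.3386, 0.27  , 0.011 ]), 0.89), (array([ 0.3578, -0.167 ,  0.0134]), 0.72)]
tub_grip 0.61 2771 338.22771562612775 96.62504511006857 313 358 29 165
[(array([0.447 , 0.2508, 0.1047]), 0.76)]
strip (273, 45) [ 0.692  -0.4181  0.257 ]
strip (200, 380) [0.685  0.5288 0.257 ]
strip (240, 200) [0.6863 0.0836 0.257 ]
scene lid_knob 0.97 368.102454642476 162.73959445037354 [ 0.3555 -0.123   0.156 ]
scene lid_knob 0.93 390.5683942225998 356.5327102803738 [0.2424 0.4062 0.156 ]
scene lid_knob 0.56 267.61802575107293 289.3948497854077 [0.5854 0.2728 0.156 ]
scene mat 0.77 310.93029402048234 142.9144367360423 [ 0.5503 -0.2348  0.004 ]
side lid_knob 0.92 365.28705882352943 204.04705882352943 [0.3274 0.0113 0.156 ]
side lid_knob 0.85 376.5782241014799 317.09725158562367 [0.2159 0.5354 0.156 ]
side lid_knob 0.75 283.34170153417017 237.3626220362622 [0.5675 0.2639 0.156 ]
side lid_knob 0.61 355.344414893617 281.47074468085106 [0.2967 0.4136 0.156 ]
side mat 0.7 320.64237855946396 193.50502512562815 [ 0.5515 -0.2261  0.004 ]
```

View pics/w1.png

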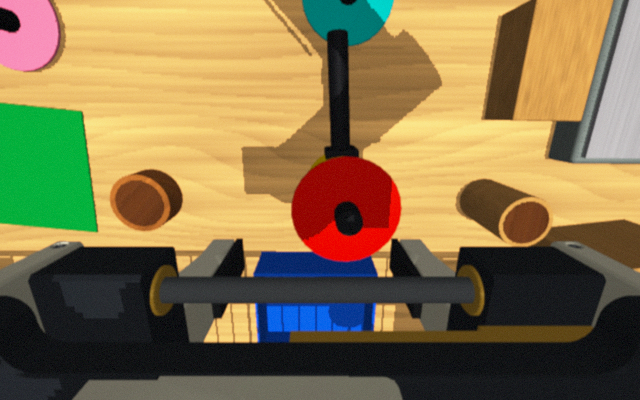

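The wrist view shows the red lid disc centred at (346,208). The handle runs from (342,155) to its tip at about (338,32). The turquoise lid lies just beyond the handle tip, and the blue bin is below the lid in the picture.

Run:
```python
from px import *
s=st()
print('disc',ray('wrist',(345.7,208),.156),'knobtop',ray('wrist',(347,212),.185))
for uv in [(342,155),(340,95),(338,32)]: print('handle',uv,ray('wrist',uv,.107))
for n in [(255,253),(375,253)]: print('bin front top',ray('wrist',n,.075))
for uv in [(336,230),(84,112),(97,231)]: print(uv,ray('wrist',uv,.004))
print('turq',ray('wrist',(347,5),.006))
k=eyes.calibration('wrist'); R=cv2.Rodrigues(np.array(k['rvec'],float))[0]; print('cam at',-R.T@np.array(k['tvec']).ravel(), R[2])
for c,pts in {'scene':[(189,292),(235,298),(246,235),(196,230)],'side':[(262,240),(245,272),(203,262)]}.items():
  for p in pts: print(c,p,ray(c,p,.075))
```

```text
t 3.95 pos [0.5406 0.2227 0.307 ] rot [ 3.1411  0.0006 -3.1403] F [0.6187 0.4887 0.2591] w 0.08763219421260367 q [ 0.7249  0.1686 -0.064   0.     -1.3375 -2.2944]
disc [0.5615 0.2553 0.156 ] knobtop [0.5562 0.2537 0.185 ]
handle (342, 155) [0.5094 0.2539 0.107 ]
handle (340, 95) [0.4404 0.2497 0.107 ]
handle (338, 32) [0.3761 0.246  0.107 ]
bin front top [0.6585 0.1318 0.075 ]
bin front top [0.6583 0.3094 0.075 ]
(336, 230) [0.6512 0.256  0.004 ]
(84, 112) [ 0.4594 -0.1286  0.004 ]
(97, 231) [ 0.6535 -0.1522  0.004 ]
turq [0.3199 0.264  0.006 ]
cam at [0.4597 0.2228 0.4646] [ 0.2966  0.0002 -0.955 ]
scene (189, 292) [0.8169 0.327  0.075 ]
scene (235, 298) [0.6816 0.3234 0.075 ]
scene (246, 235) [0.6887 0.1353 0.075 ]
scene (196, 230) [0.8421 0.1433 0.075 ]
side (262, 240) [0.6684 0.2063 0.075 ]
side (245, 272) [0.6711 0.3753 0.075 ]
side (203, 262) [0.827  0.3627 0.075 ]
```

>>> servo_tool(series=[[[-7,11,0,0],[-7,11,0,0],[-7,10.5,18,0],[0,0,18,0],[0,0,18,0],[0,0,18,0],[0,0,18,0],[0,0,18,0],[0,0,18,0],[0,0,18,0]]])

```text
t: 4.78
eef_pos: [0.5621, 0.2565, 0.1613]
ee_rot: [-3.141, -0.0, -3.14]
force: [0.3, -0.4, 0.2]
width: 0.0876
gripper_force: 0.0
```

>>> servo_tool(series=[[[0,0,0,0],[0,0,0,0],[0,0,0,0],[0,0,0,0],[0,0,0,0],[0,0,0,0],[0,0,0,0],[0,0,0,0],[0,0,0,0],[0,0,0,0]]], claw=1, grip_force=20)

```text
t: 5.62
eef_pos: [0.5618, 0.2558, 0.1628]
ee_rot: [3.141, 0.0, -3.14]
force: [0.9, -0.5, 0.4]
width: 0.0277
gripper_force: 20.0
```

>>> servo_tool(series=[[[0,0,-12,0],[0,0,-24,0],[0,0,-24,0],[13,-22,0,0],[13,-22,0,0],[13,-22,0,0],[13,-22,0,0],[13,-22,0,0],[13,-22,0,0],[13,-22,0,0]]])

```text
t: 6.45
eef_pos: [0.47, 0.1004, 0.2225]
ee_rot: [-3.142, -0.0, -3.14]
force: [-0.4, -1.1, 0.1]
width: 0.0277
gripper_force: 20.0
```

>>> servo_tool(series=[[[14,-24,0,0],[14,-24,0,0],[13,-24,20,0],[0,0,25,0],[0,0,28,0],[0,0,28,0],[0,0,28,0],[0,0,28,0],[0,0,24,0],[0,0,10,0]]])

```text
t: 7.28
eef_pos: [0.4283, 0.0285, 0.0289]
ee_rot: [-3.14, -0.004, -3.14]
force: [-0.6, 0.1, 0.1]
width: 0.0275
gripper_force: 20.0
```

>>> servo_tool(series=[[[0,0,3,0],[0,0,2,0],[0,0,2,0],[0,0,1,0],[0,0,0,0],[0,0,0,0],[0,0,0,0],[0,0,0,0],[0,0,0,0],[0,0,0,0]]])

```text
t: 8.12
eef_pos: [0.4301, 0.0295, 0.0237]
ee_rot: [3.141, 0.0, -3.14]
force: [-1.1, 0.1, -0.7]
width: 0.0276
gripper_force: 20.0
```

>>> servo_tool(series=[[[0,0,0,0],[0,0,0,0],[0,0,0,0],[0,0,0,0],[0,0,0,0],[0,0,-10,0],[0,0,-20,0],[0,0,-30,0],[0,0,-30,0],[0,0,-30,0]]], claw=-1)

```text
t: 8.95
eef_pos: [0.4296, 0.0292, 0.1448]
ee_rot: [-3.141, -0.001, -3.14]
force: [1.2, 0.7, -1.3]
width: 0.0856
gripper_force: 0.0
```

>>> servo_tool(series=[[[-16,0,-28,0],[-16,0,-28,0],[-16,0,-28,0],[-16,0,-28,0],[-16,0,-28,0],[-16,0,-28,0],[-16,0,-28,0],[-16,0,-28,0],[-16,0,-28,0],[-16,0,-28,0]]])

```text
t: 9.78
eef_pos: [0.5904, 0.0295, 0.4249]
ee_rot: [3.142, -0.0, -3.14]
force: [0.0, 1.3, 0.9]
width: 0.0877
gripper_force: 0.0
```

Run:
```python
from px import *
st()
```

```text
t 9.78 pos [0.5904 0.0295 0.4249] rot [ 3.1415 -0.0002 -3.1399] F [0.0086 1.3229 0.9265] w 0.08765086211208187 q [ 0.3803  0.1598  0.1818 -0.0001 -1.5929 -1.9494]
```

>>> servo_tool(series=[[[-36,0,0,0],[-36,0,0,0],[-36,0,0,0],[-36,0,0,0],[-36,0,0,0],[-36,0,0,0],[-36,0,0,0],[-36,0,0,0],[-36,0,0,0],[-36,0,0,0]]])

```text
t: 10.62
eef_pos: [0.909, 0.029, 0.3902]
ee_rot: [-3.135, 0.013, -3.14]
force: [3.5, 0.6, -3.1]
width: 0.0876
gripper_force: 0.0
```

Run:
```python
from px import *
st()
```

```text
t 10.62 pos [0.909  0.029  0.3902] rot [-3.1345  0.0132 -3.1398] F [ 3.5084  0.5668 -3.0922] w 0.08764307606835751 q [ 0.2487  0.858   1.2429  0.0108 -1.9446 -1.8137]
```

>>> servo_tool(series=[[[-36,0,-15,0],[-36,0,-15,0],[-36,0,-15,0],[-36,0,-15,0],[-36,0,-15,0],[-36,0,-15,0],[-36,0,-15,0],[-36,0,-15,0],[-36,0,-15,0],[-36,0,-15,0]]])

```text
t: 11.45
eef_pos: [1.0001, 0.0252, 0.4463]
ee_rot: [-3.114, 0.313, -3.136]
force: [1.0, -0.5, -0.7]
width: 0.0877
gripper_force: 0.0
```

Run:
```python
from px import *
s=st(); print(s['joint_efforts'],s['qd'])
```

```text
t 11.45 pos [1.0001 0.0252 0.4463] rot [-3.1143  0.3131 -3.1355] F [ 0.979  -0.469  -0.6772] w 0.08767430864893465 q [ 0.2568  0.8373  1.2505  0.1037 -1.6859 -1.7984]
[ -0.1637 -90.0249  29.1728   6.815    0.4551   0.0174] [ 0.0204 -0.0547  0.003   0.1132  0.2732 -0.0002]
```

```bash
cat > kin.py <<'E'
import numpy as np
D=[(.3594,.0111,1.5708,.6745,.2256),(.1686,-.064,1.571,.5847,.307),(.1598,.1818,1.571,.5911,.4249),(.858,1.2429,1.5597,.9095,.3902),(.8373,1.2505,1.2727,1.0003,.4463)]
off=.193
A=[];b=[]
for q2,q3,ph,r,z in D:
    s=q2-q3; rho=np.sqrt(r*r-off**2)
    A.append([1,0,np.sin(q2),np.cos(s),np.sin(s),np.cos(ph)]);b.append(rho)
    A.append([0,1,np.cos(q2),-np.sin(s),np.cos(s),-np.sin(ph)]);b.append(z)
if __name__=='__main__':
    x,res,rk,sv=np.linalg.lstsq(np.array(A),np.array(b),rcond=None)
    np.set_printoptions(precision=4,suppress=True)
    print('a1,H,A,B,e,L',x,'rank',rk,sv); print(np.array(A)@x-b)
E
python3 kin.py
```

```text
a1,H,A,B,e,L [-0.0125  0.2179  0.5967  0.4777 -0.0028  0.3867] rank 6 [4.2912 3.225  0.9342 0.498  0.2197 0.1265]
[-0.0009 -0.0015 -0.0002 -0.0004  0.0013  0.0031 -0.0017  0.008   0.0015
 -0.0093]
```

```bash
cat > fk.py <<'E'
import numpy as np
from scipy.spatial.transform import Rotation as Ro
from scipy.optimize import least_squares
a1,H,A,B,e,L=[-0.0125,0.2179,0.5967,0.4777,-0.0028,0.3867]; off=.193
lo=np.array([-3.07,-1.43,-1.02,-3.03,-3.05,-3.03]);hi=np.array([3.07,2.12,1.25,1.67,0,3.03])
def fk(q,s4=1):
    # arm-plane frame: x out, y left, z up
    ps=q[1]-q[2]
    W=np.array([a1+A*np.sin(q[1])+B*np.cos(ps)+e*np.sin(ps),-off,H+A*np.cos(q[1])-B*np.sin(ps)+e*np.cos(ps)])
    R=Ro.from_euler('Y',ps)*Ro.from_euler('X',s4*q[3])*Ro.from_euler('Y',-q[4])   # x axis = tool z
    # tool frame: z=x_axis ; q6 turn about it; tool-down,q1=0,q6=-pi/2 -> yaw -pi
    T=R*Ro.from_matrix(np.array([[0,0,1],[0,1,0],[-1,0,0]]).T.T)  # cols: tool x,y,z in R frame
    T=T*Ro.from_euler('Z',-(q[5]+np.pi/2))
    T=Ro.from_euler('z',q[0])*T
    p=Ro.from_euler('z',q[0]).apply(W)+L*T.as_matrix()[:,2]
    return p,T
def ik(p,T,q0):
    f=lambda q:(lambda P:np.r_[(P[0]-p)*3,(P[1].inv()*T).as_rotvec()])(fk(q,S4))
    r=least_squares(f,np.clip(q0,lo+1e-3,hi-1e-3),bounds=(lo,hi)); return r.x,2*r.cost
S4=1
def tool(beta,phi,roll=0): # heading, dip below horizontal; roll 0: closing dir horizontal
    z=np.array([np.cos(phi)*np.cos(beta),np.cos(phi)*np.sin(beta),-np.sin(phi)])
    y=np.array([-np.sin(beta),np.cos(beta),0]); x=np.cross(y,z)
    return Ro.from_matrix(np.c_[x,y,z])*Ro.from_euler('Z',roll)
E
python3 - <<'E'
from h import *; import fk
from scipy.spatial.transform import Rotation as Ro
for q,r in [([-.8509,.3594,.0111,0,-1.2241,-.2881],[3.14,0,-2.7099]),([.2568,.8373,1.2505,.1037,-1.6859,-1.7984],[-3.1143,.3131,-3.1355])]:
  for s in (1,-1):
    p,T=fk.fk(np.array(q),s); print(s,p,T.as_matrix()[:,2],T.as_matrix()[:,0]); 
  M=Ro.from_euler('xyz',r).as_matrix();print('  meas z',M[:,2],'x',M[:,0])
for c in ['scene','side']:
    snap(c,c+'1')
    for n in ['tub_mid','tape_mid','core_mid','bottle_mid','mug_mid','carton_mid','lid_knob']:
        r=recognise(c,n); print(c,n,[(np.array(d['position']),round(d['conf'],2)) for d in r[:(4 if n=='lid_knob' else 2)]])
E
```

```text
1 [ 0.28   -0.6121  0.2241] [-0.0011  0.0012 -1.    ] [-0.9082 -0.4185  0.0005]
-1 [ 0.28   -0.6121  0.2241] [-0.0011  0.0012 -1.    ] [-0.9082 -0.4185  0.0005]
  meas z [-0.0007  0.0014 -1.    ] x [-0.9083 -0.4184 -0.    ]
1 [0.9888 0.1012 0.4389] [ 0.2559  0.1735 -0.951 ] [-0.9636 -0.033  -0.2653]
-1 [1.009  0.0243 0.4389] [ 0.3081 -0.0254 -0.951 ] [-0.9513 -0.0058 -0.3081]
  meas z [ 0.3081 -0.0254 -0.951 ] x [-0.9514 -0.0058 -0.308 ]
scene tub_mid [(array([0.5633, 0.2479, 0.1052]), 0.94)]
scene tape_mid []
scene core_mid [(array([0.5916, 0.4948, 0.11  ]), 0.73), (array([ 0.4752, -0.4581,  0.1016]), 0.71)]
scene bottle_mid [(array([ 0.4728, -0.4583,  0.0945]), 0.93)]
scene mug_mid [(array([ 0.5881, -0.5066,  0.0891]), 0.61)]
scene carton_mid [(array([0.4062, 0.5164, 0.0722]), 0.89), (array([0.5928, 0.4962, 0.1127]), 0.38)]
scene lid_knob [(array([ 0.3103, -0.1966,  0.0193]), 0.8), (array([0.3141, 0.267 , 0.0112]), 0.76), (array([0.2238, 0.4124, 0.0166]), 0.59), (array([0.7781, 0.2247, 0.0105]), 0.38)]
side tub_mid [(array([0.5535, 0.2697, 0.1008]), 0.7)]
side tape_mid [(array([ 0.587 , -0.0164,  0.0489]), 0.9), (array([ 0.7599, -0.1363,  0.036 ]), 0.39)]
side core_mid [(array([0.5854, 0.5196, 0.0901]), 0.75), (array([0.5517, 0.2703, 0.1052]), 0.74)]
side bottle_mid [(array([ 0.4776, -0.4584,  0.028 ]), 0.6)]
side mug_mid [(array([ 0.5877, -0.4959,  0.0571]), 0.82)]
side carton_mid [(array([0.3961, 0.548 , 0.0693]), 0.56)]
side lid_knob [(array([ 0.3403, -0.1748,  0.0113]), 0.83), (array([0.3104, 0.2813, 0.0176]), 0.73), (array([0.2229, 0.4206, 0.0125]), 0.68)]
```

```bash
cat > grid.py <<'E'
from fk import *; import fk; fk.S4=-1
np.set_printoptions(precision=3,suppress=True)
g=.165; d=np.deg2rad
def tubpose(G,R0,R):   # tub rot given grip made at R0 with tub yaw beta upright
    return R*R0.inv()
def evalp(b,f,tilt,plow,verbose=0):
    R0=tool(d(b),d(f)); s=np.sin(d(f))**2
    c=(np.cos(d(tilt))-s)/(1-s)
    if c<-1: return None
    th=np.arccos(c); R=R0*Ro.from_euler('Z',th); dR=R*R0.inv()
    hand=np.array([np.cos(d(b)),np.sin(d(b)),0])
    up=dR.apply([0,0,1]); bx=dR.apply(hand)
    ang=np.linspace(0,2*np.pi,72)
    rim=lambda r,h:np.array([g*hand+[r*np.cos(a),r*np.sin(a),h] for a in ang])
    P=dR.apply(np.r_[rim(.060,.055),rim(.048,-.095)])  # rel. grip
    low=P[np.argmin(P[:72,2])]; G=np.array(plow)-low
    P=P+G
    body=np.array([[x,y,z] for x in(-.039,.039) for y in(-.097,.097) for z in np.linspace(-.047,-.25,12)])
    Bd=R.apply(body)+G
    return th,R,G,P,Bd,up,R0
def q0s(): return [np.array([b,a,c,e4,e5,e6]) for b in(0,.6,1.2,-.6) for a in(-.5,.3) for c in(-.8,.3) for e4 in(-1,0) for e5 in (-.7,-1.4) for e6 in (-1.5,0.5)]
def bestik(p,R):
    best=(None,9)
    for q in q0s():
        x,c=ik(p,R,q)
        if c<best[1]: best=(x,c)
        if c<1e-6: break
    return best
E
cat > run.py <<'E'
from grid import *
mat=np.array([.55,-.233,.099])
for b in (15,25,35):
  for f in (20,30,38):
    r=evalp(b,f,93,[.765,.215,.092])
    if r is None: continue
    th,R,G,P,Bd,up,R0=r
    hand=np.array([np.cos(d(b)),np.sin(d(b)),0]); o=[]
    for flip in (0,np.pi):
        F=Ro.from_euler('Z',flip)
        m=bestik(mat-g*hand+.019*R0.as_matrix()[:,2],R0*F); x=bestik(G+.019*R.as_matrix()[:,2],R*F)
        o.append((round(m[1],5),m[0],round(x[1],5),x[0]))
    bx=Bd[:,2][Bd[:,0]>.672]
    print(b,f,'th',round(np.degrees(th)),'G',G,'tub z',P[:,2].min(),P[:,2].max(),'maxz x>.67',P[P[:,0]>.67][:,2].max(),'body z x>.672',(bx.min(),bx.max()) if len(bx) else None,'up',up,'minx',P[:,0].min(),'y',P[:,1].min(),P[:,1].max())
    for a in o: print('    ',*a)
E
time python3 run.py
```

```text
15 20 th 101 G [0.619 0.283 0.218] tub z 0.092 0.21180210483893708 maxz x>.67 0.21180210483893708 body z x>.672 None up [-0.131 -0.99  -0.052] minx 0.7033050317455914 y 0.20365318928159437 0.36740562248355507
     0.0 [-0.867  0.624 -0.985 -2.025 -1.238  1.608] 0.03099 [ 1.316  0.143 -0.902  1.67  -1.005  0.441]
     0.0 [-0.867  0.624 -0.985 -2.025 -1.238 -1.534] 0.03099 [ 1.316  0.143 -0.902  1.67  -1.005 -2.701]
15 30 th 114 G [0.66  0.309 0.255] tub z 0.092 0.2117955244248683 maxz x>.67 0.2117955244248683 body z x>.672 (np.float64(0.341768445826753), np.float64(0.341768445826753)) up [-0.382 -0.923 -0.052] minx 0.7064111858566522 y 0.18980000285559417 0.3698214905596272
     0.0 [-0.79   0.448 -0.976 -2.008 -0.979  1.417] 0.00228 [ 1.064  0.123 -0.705  1.67  -0.682  0.517]
     0.0 [-0.79   0.448 -0.976 -2.008 -0.979 -1.724] 0.00228 [ 1.064  0.123 -0.705  1.67  -0.682 -2.625]
15 38 th 134 G [0.723 0.309 0.29 ] tub z 0.092 0.2118003083354636 maxz x>.67 0.2118003083354636 body z x>.672 (np.float64(0.3530191813416069), np.float64(0.45252691871948514)) up [-0.647 -0.76  -0.052] minx 
[... 2346 characters left out ...]
 -1.074  1.097] 0.00558 [ 0.646  0.1   -0.777 -3.03  -0.348 -0.537]
     0.0 [-0.907  0.566 -0.591 -1.389 -1.074 -2.044] 0.00558 [ 0.646  0.1   -0.777 -3.03  -0.348  2.604]
35 38 th 134 G [0.693 0.289 0.29 ] tub z 0.09200000000000003 0.21179301037083387 maxz x>.67 0.21179301037083387 body z x>.672 (np.float64(0.35302204859814657), np.float64(0.45252978597602467)) up [-0.348 -0.936 -0.052] minx 0.7080750142165918 y 0.1907821377825305 0.3691980296177344
     0.0 [-0.849  0.481 -0.595 -1.302 -0.948  0.95 ] 0.0 [ 0.685  0.112 -0.545  1.443 -0.059  0.885]
     0.0 [-0.849  0.481 -0.595 -1.302 -0.948 -2.191] 0.0 [ 0.685  0.112 -0.545  1.443 -0.059 -2.257]
real	0m24.408s
user	0m24.917s
sys	0m0.056s
```

```bash
cat > run2.py <<'E'
from grid import *
def ev(b,f,tilt,plow,sg):
    r=evalp(b,f,tilt,plow)
    if r is None: return None
    if sg>0: return r
    # mirror in the heading plane: reuse by mirroring y with heading -b
    th,R,G,P,Bd,up,R0=evalp(-b,f,tilt,[plow[0],-plow[1],plow[2]])
    M=np.array([1,-1,1]); R0=tool(d(b),d(f)); R=R0*Ro.from_euler('Z',-th)
    return -th,R,G*M,P*M,Bd*M,up*M,R0
if __name__=='__main__':
  mat=np.array([.55,-.233,.099])
  for b in range(-90,91,15):
    for f in (8,18,28,36):
      hand=np.array([np.cos(d(b)),np.sin(d(b)),0])
      for sg in (1,-1):
        u=ev(b,f,93,[.77,.222,.092],sg)
        if u is None: continue
        pl=np.array([.782,.222,.092]); pl[:2]-=.045*u[5][:2]
        th,R,G,P,Bd,up,R0=ev(b,f,93,pl,sg)
        sel=Bd[Bd[:,0]>.668]; ok=(len(sel)==0 or sel[:,2].max()<.235 or sel[:,2].min()>.27)
        if not ok: continue
        x=bestik(G+.019*R.as_matrix()[:,2],R)
        if x[1]>1e-5: continue
        # follow back to grip roll, then to mat
        q=x[0]; bad=0
        for k in np.linspace(1,0,12):
            Rk=R0*Ro.from_euler('Z',th*k); q,c=ik(G+.019*Rk.as_matrix()[:,2],Rk,q); bad=max(bad,c)
        qr=q; m=mat-g*hand; badm=0
        for k in np.linspace(0,1,15):
            p=G+(m-G)*k; p=p+np.array([0,0,.1*np.sin(np.pi*k)]); q,c=ik(p+.019*R0.as_matrix()[:,2],R0,q); badm=max(badm,c)
        bo=R0.apply(np.array([[x_,y_,z_] for x_ in(-.039,.039) for y_ in np.linspace(-.097,.097,15) for z_ in np.linspace(-.047,-.25,8)]))+m
        bd=np.hypot(bo[:,0]-.475,bo[:,1]+.458).min()-.03
        print(b,f,sg,'th',round(np.degrees(th)),'G',G,'up',up,'q',x[0],'roll-path',round(bad,5),qr,'mat-path',round(badm,4),q,'bottle',round(bd,3))
E
time python3 run2.py
```

```text
-90 18 -1 th -99 G [0.641 0.336 0.211] up [ 0.938  0.342 -0.052] q [ 1.026  1.004  0.547  0.659 -2.206 -2.362] roll-path 0.33842 [ 0.961  1.365  1.25   1.353 -2.644 -3.03 ] mat-path 1.2914 [ 0.452  1.451  1.25   1.137 -2.51  -3.03 ] bottle 0.393
-90 28 -1 th -110 G [0.628 0.285 0.247] up [ 0.827  0.56  -0.052] q [ 0.992  0.818  0.378  0.578 -2.059 -2.19 ] roll-path 0.44658 [ 0.901  1.256  1.25   1.201 -2.618 -3.03 ] mat-path 1.3048 [ 0.412  1.375  1.25   0.934 -2.451 -3.03 ] bottle 0.383
-90 36 -1 th -127 G [0.642 0.222 0.281] up [ 0.642  0.765 -0.052] q [ 0.916  0.68   0.288  0.559 -1.948 -1.838] roll-path 0.47878 [ 0.804  1.153  1.25   1.048 -2.557 -3.03 ] mat-path 1.3 [ 0.37   1.322  1.25   0.778 -2.407 -3.03 ] bottle 0.375
-75 8 -1 th -94 G [0.629 0.335 0.179] up [ 0.916  0.398 -0.052] q [ 1.133  0.994  0.285  0.817 -2.077 -2.475] roll-path 0.38399 [ 1.014  1.435  1.25   1.424 -2.564 -3.03 ] mat-path 1.7756 [ 0.513  1.517  1.25   1.289 -2.508 -3.03 ] bottle 0.375
-75 18 -1 th -99 G [0.616 0.295 0.211] up [ 0.818  0.573 -0.052] q [ 1.114  0.826  0.159  0.74  -1.952 -2.387] roll-pa
[... 7937 characters left out ...]
0.052] q [-0.075  0.654 -0.215 -1.309 -1.38  -0.88 ] roll-path 0.0 [-0.075  0.654 -0.215 -1.309 -1.38   0.855] mat-path 0.0 [-0.727  1.098  0.485 -0.856 -1.917  0.864] bottle -0.024
90 28 1 th 110 G [0.628 0.159 0.247] up [ 0.827 -0.56  -0.052] q [ 0.044  0.492 -0.247 -1.222 -1.219 -1.262] roll-path 0.0 [ 0.044  0.492 -0.247 -1.222 -1.219  0.666] mat-path 0.0 [-0.706  1.004  0.418 -0.759 -1.79   0.864] bottle -0.024
90 36 1 th 127 G [0.642 0.222 0.281] up [ 0.642 -0.765 -0.052] q [ 0.186  0.405 -0.188 -1.101 -1.101 -1.806] roll-path 0.0 [ 0.186  0.405 -0.188 -1.101 -1.101  0.418] mat-path 0.0 [-0.682  0.928  0.357 -0.684 -1.682  0.854] bottle -0.024
real	0m41.753s
user	0m42.278s
sys	0m0.032s
```

>>> servo_tool(series=[[[32,-14,-10,0],[32,-14,-10,0],[32,-14,-10,0],[32,-14,-10,0],[32,-14,-10,0],[32,-14,-10,0],[32,-14,-10,0],[32,-14,-10,0],[32,-14,-10,0],[32,-14,-10,0]]])

```text
t: 13.08
eef_pos: [0.6784, -0.1082, 0.4487]
ee_rot: [-3.114, 0.312, -3.135]
force: [0.5, -0.1, 0.9]
width: 0.0879
gripper_force: 0.0
```

>>> servo_tool(series=[[[32,-14,-10,0],[32,-14,-10,0],[32,-14,-10,0],[32,-14,-10,0],[32,-14,-10,0],[20,0,32,0],[20,0,32,0],[20,0,32,0],[20,0,32,0],[20,0,32,0]]])

```text
t: 13.92
eef_pos: [0.4655, -0.182, 0.265]
ee_rot: [-3.115, 0.313, -3.136]
force: [1.4, 0.0, -0.2]
width: 0.0873
gripper_force: 0.0
```

Run:
```python
from h import *
st()
```

```text
t 13.92 pos [ 0.4655 -0.182   0.265 ] rot [-3.1146  0.3132 -3.1356] F [ 1.4098  0.0195 -0.2028] w 0.08731240201353636 q [ 0.0553 -0.1552 -0.5503  0.0555 -0.8649 -1.6538]
```

>>> servo_tool(series=[[[22,0,25,0],[22,0,25,0],[22,0,25,0],[22,0,25,0],[22,0,25,0],[38,0,-12,0],[38,0,-12,0],[38,0,-12,0],[38,0,-12,0],[38,0,-12,0]]])

```text
t: 14.75
eef_pos: [0.2057, -0.2016, 0.1253]
ee_rot: [3.139, 0.304, -3.133]
force: [-1.1, -2.4, 0.2]
width: 0.0878
gripper_force: 0.0
```

Run:
```python
from h import *
st()
```

```text
t 14.75 pos [ 0.2057 -0.2016  0.1253] rot [ 3.1391  0.3038 -3.1328] F [-1.0888 -2.4406  0.1727] w 0.08783942703534332 q [-0.1156 -0.4787 -1.0154 -0.0592 -0.7337 -1.408 ]
```

>>> servo_tool(series=[[[38,0,-8,0],[38,0,-8,0],[38,0,-8,0],[38,0,-8,0],[38,0,-8,0],[0,0,0,0],[0,0,0,0],[0,0,0,0],[0,0,0,0],[0,0,0,0]]])

```text
t: 15.58
eef_pos: [0.0627, -0.2079, 0.1122]
ee_rot: [3.136, 0.294, -3.132]
force: [-0.6, -0.5, 0.5]
width: 0.0873
gripper_force: 0.0
```

Run:
```python
from h import *
st()
```

```text
t 15.58 pos [ 0.0627 -0.2079  0.1122] rot [ 3.1364  0.2943 -3.1316] F [-0.5619 -0.5274  0.4541] w 0.0873062875369073 q [-0.762  -0.4761 -0.9576 -0.2669 -0.8966 -0.6509]
```

```bash
cat > grid3.py <<'E'
from grid import *
def setup(b,f,gam):
    a=np.array([np.cos(d(f))*np.cos(d(b)),np.cos(d(f))*np.sin(d(b)),-np.sin(d(f))]); bar=np.array([np.cos(d(gam)),np.sin(d(gam)),0])
    y=np.cross(bar,a); y/=np.linalg.norm(y); y=y*np.sign(y@np.array([-np.sin(d(b)),np.cos(d(b)),0]) or 1)
    return Ro.from_matrix(np.c_[np.cross(y,a),y,a]),bar,a
ang=np.linspace(0,2*np.pi,72)
ring=lambda r,h:np.array([[r*np.cos(t),r*np.sin(t),h] for t in ang])
TUB=np.r_[ring(.060,.055),ring(.054,-.02),ring(.048,-.095)]
BODY=np.array([[x_,y_,z_] for x_ in(-.039,0,.039) for y_ in np.linspace(-.097,.097,13) for z_ in np.linspace(-.047,-.25,9)])
def pour(R0,bar,th,plow=None,G=None):
    R=R0*Ro.from_euler('Z',th); dR=R*R0.inv(); up=dR.apply([0,0,1])
    P=dR.apply(TUB+g*bar); low=P[np.argmin(P[:72,2])]
    if G is None: G=np.array(plow)-low
    return R,G,P+G,R.apply(BODY)+G,up
def solve_th(R0,tilt,sg):
    for t in np.linspace(0,np.pi,181):
        if (R0*Ro.from_euler('Z',sg*t)*R0.inv()).apply([0,0,1])[2]<=np.cos(d(tilt)): return sg*t
    return None
E
cat > run3.py <<'E'
from grid3 import *
mat=np.array([.55,-.233,.099])
for b in (40,50,60,70,80):
  for f in (15,25,35):
    for gam in (0,10,20,30,40,50):
      if gam>b: continue
      R0,bar,a=setup(b,f,gam); m=mat-g*bar
      bo=R0.apply(BODY)+m; bd=np.hypot(bo[:,0]-.475,bo[:,1]+.458).min()-.03
      if bd<.012 or bo[:,2].min()<.015: continue
      for sg in (1,-1):
        th=solve_th(R0,93,sg)
        if th is None: continue
        R,G,P,Bd,up=pour(R0,bar,th,[.782,.222,.092]); pl=np.array([.782,.222,.092]); pl[:2]-=.045*up[:2]
        R,G,P,Bd,up=pour(R0,bar,th,pl)
        sel=Bd[Bd[:,0]>.668]; ok=(len(sel)==0 or sel[:,2].max()<.235 or sel[:,2].min()>.27)
        x=bestik(G+.019*R.as_matrix()[:,2],R)
        if x[1]>1e-5 or not ok or P[P[:,0]>.67][:,2].max()>.237: 
            continue
        q=x[0]; bad=0
        for k in np.linspace(1,0,12):
            Rk=R0*Ro.from_euler('Z',th*k); q,c=ik(G+.019*Rk.as_matrix()[:,2],Rk,q); bad=max(bad,c)
        qr=q; badm=0
        for k in np.linspace(0,1,15):
            p=G+(m-G)*k; p=p+np.array([0,0,.1*np.sin(np.pi*k)]); q,c=ik(p+.019*R0.as_matrix()[:,2],R0,q); badm=max(badm,c)
        print(b,f,gam,sg,'th',round(np.degrees(th)),'G',G,'up',up,'tubz',P[:,2].min(),P[:,2].max(),'q',x[0],round(bad,5),qr,round(badm,4),q,'bottle',round(bd,3),'floor',round(bo[:,2].min(),3))
E
time python3 run3.py
```

```text
40 25 0 1 th 107 G [0.71  0.297 0.31 ] up [ 0.178 -0.982 -0.062] tubz 0.09200000000000003 0.21171453409344054 q [ 0.61   0.166 -0.624 -2.915 -0.361 -1.577] 0.0 [ 0.61   0.166 -0.624 -2.915 -0.361  0.291] 0.0 [-0.861  0.575 -0.754 -1.47  -1.145  0.2  ] bottle 0.122 floor 0.024
40 25 10 1 th 107 G [0.685 0.293 0.298] up [ 0.178 -0.982 -0.062] tubz 0.092 0.2117145340934405 q [ 0.64   0.143 -0.691 -3.005 -0.4   -1.336] 0.0 [ 0.64   0.143 -0.691 -3.005 -0.4    0.531] 0.0 [-0.898  0.592 -0.688 -1.414 -1.161  0.315] bottle 0.088 floor 0.027
40 35 0 1 th 125 G [0.785 0.31  0.32 ] up [-0.135 -0.989 -0.056] tubz 0.09200000000000003 0.21176637318299663 q [ 0.554  0.25  -0.333 -1.305 -0.122  2.945] 0.00505 [ 0.617  0.23  -0.371  0.758 -0.     3.029] 0.3731 [ 0.051 -0.094 -1.02   1.178 -0.     3.027] bottle 0.113 floor 0.042
40 35 10 1 th 125 G [0.757 0.314 0.316] up [-0.135 -0.989 -0.056] tubz 0.09200000000000003 0.21176637318299657 q [ 0.59   0.212 -0.394 -1.486 -0.089 -2.994] 0.0 [ 0.59   0.212 -0.394 -1.486 -0.089 -0.812] 0.0 [-0.827  0.468 -0.7   -1.343 -0.997  0.297] bottle 0.081 floor 0.04
[... 6097 characters left out ...]
2.816] 0.0 [ 0.245  0.471 -0.14  -1.41  -0.995 -0.949] 0.0 [-0.772  0.743 -0.255 -0.851 -1.492 -0.314] bottle 0.037 floor 0.027
80 25 10 -1 th -107 G [0.921 0.14  0.049] up [-0.939 -0.337 -0.062] tubz 0.092 0.21173972355223752 q [ 0.005  1.041  0.327 -1.336 -1.16   1.074] 0.0 [ 0.005  1.041  0.327 -1.336 -1.16  -0.793] 0.0 [-0.772  0.743 -0.255 -0.851 -1.492 -0.314] bottle 0.037 floor 0.027
80 25 20 1 th 107 G [0.715 0.276 0.32 ] up [ 0.768 -0.638 -0.062] tubz 0.092 0.21173379191504288 q [ 0.218  0.445 -0.179 -1.404 -1.015 -2.711] 0.0 [ 0.218  0.445 -0.179 -1.404 -1.015 -0.844] 0.0 [-0.793  0.771 -0.185 -0.831 -1.529 -0.251] bottle 0.017 floor 0.025
real	0m17.290s
user	0m17.799s
sys	0m0.044s
```

```bash
cat > run4.py <<'E'
import grid3; from grid3 import *
FING=np.array([[x_,y_,z_] for x_ in(-.0095,.0095) for y_ in(-.034,.034) for z_ in np.linspace(-.047,.019,5)])
mat=np.array([.55,-.233,.099]); res=[]
def pen(P): # clearance to region x>.683,z>.245
    return np.max(np.c_[.683-P[:,0],.245-P[:,2]],axis=1).min()
for b in range(40,75,5):
  for f in (12,16,20,24,28):
    for gam in range(10,45,5):
      for g in (.15,.17):
        R0,bar,a=setup(b,f,gam); m=mat-g*bar
        bo=np.r_[R0.apply(BODY),R0.apply(FING)]+m; bd=np.hypot(bo[:,0]-.475,bo[:,1]+.458).min()-.03
        if bd<.012 or bo[:,2].min()<.015: continue
        th=solve_th(R0,92,1)
        if th is None: continue
        R=R0*Ro.from_euler('Z',th); dR=R*R0.inv(); up=dR.apply([0,0,1])
        P=dR.apply(TUB+g*bar); low=P[np.argmin(P[:72,2])]
        BAR=dR.apply(np.array([bar*s+np.array([0,0,.012])*k for s in np.linspace(-.03,g-.06,8) for k in(-1,0,1)]))
        Q=np.r_[R.apply(BODY),R.apply(FING),BAR]
        for px in (.735,.755):
          for py in (.20,.235,.26):
            G=np.array([px,py,.09])-low
            cl=min(pen(Q+G),pen(P+G))
            if cl<.008: continue
            res.append((min(cl,bd),cl,bd,b,f,gam,g,px,py,th,G))
res.sort(key=lambda r:-r[0]); n=0
for r in res[:60]:
    _,cl,bd,b,f,gam,g,px,py,th,G=r
    R0,bar,a=setup(b,f,gam); R=R0*Ro.from_euler('Z',th)
    x=bestik(G+.019*R.as_matrix()[:,2],R)
    if x[1]<1e-5:
        print('cl',round(cl,3),'bot',round(bd,3),b,f,gam,g,px,py,round(np.degrees(th)),'G',G,'up',(R*R0.inv()).apply([0,0,1]),x[0]); n+=1
    if n>12: break
print(len(res))
E
time python3 run4.py
```

```text
cl 0.035 bot 0.04 40 20 25 0.17 0.735 0.2 100 G [0.589 0.204 0.255] up [ 0.306 -0.951 -0.036] [ 0.583  0.111 -1.006 -2.986 -0.772 -0.911]
cl 0.035 bot 0.044 40 16 25 0.17 0.755 0.2 97 G [0.601 0.189 0.243] up [ 0.386 -0.922 -0.037] [ 0.503  0.231 -1.02  -2.914 -0.978 -0.968]
cl 0.033 bot 0.059 40 20 20 0.17 0.735 0.2 100 G [0.598 0.207 0.266] up [ 0.306 -0.951 -0.036] [ 0.572  0.096 -0.973 -2.962 -0.725 -1.082]
cl 0.035 bot 0.033 40 20 25 0.15 0.735 0.2 100 G [0.604 0.21  0.242] up [ 0.306 -0.951 -0.036] [ 0.569  0.169 -0.985 -2.973 -0.809 -0.911]
cl 0.032 bot 0.04 40 20 25 0.17 0.755 0.2 100 G [0.609 0.204 0.255] up [ 0.306 -0.951 -0.036] [ 0.544  0.144 -0.961 -2.931 -0.763 -0.939]
cl 0.031 bot 0.037 40 24 25 0.17 0.735 0.2 104 G [0.6   0.22  0.267] up [ 0.216 -0.976 -0.036] [ 0.61   0.051 -0.926 -2.99  -0.562 -0.92 ]
cl 0.03 bot 0.051 40 20 20 0.15 0.735 0.2 100 G [0.612 0.212 0.253] up [ 0.306 -0.951 -0.036] [ 0.56   0.154 -0.957 -2.955 -0.767 -1.079]
cl 0.029 bot 0.04 45 20 25 0.17 0.735 0.2 100 G [0.602 0.197 0.266] up [ 0.388 -0.921 -0.036] [ 0.432  0.142 -0.912 -2.644 -0.749 -1.245]
cl 0.029 bot 0.04 45 20 25 0.17 0.735 0.235 100 G [0.602 0.232 0.266] up [ 0.388 -0.921 -0.036] [ 0.534  0.138 -0.919 -2.784 -0.729 -1.176]
cl 0.029 bot 0.04 45 20 25 0.17 0.735 0.26 100 G [0.602 0.257 0.266] up [ 0.388 -0.921 -0.036] [ 0.604  0.138 -0.919 -2.881 -0.719 -1.126]
cl 0.029 bot 0.036 40 16 25 0.15 0.755 0.2 97 G [0.617 0.196 0.232] up [ 0.386 -0.922 -0.037] [ 0.5    0.28  -0.996 -2.915 -1.003 -0.961]
cl 0.029 bot 0.036 40 16 25 0.15 0.755 0.235 97 G [0.617 0.231 0.232] up [ 0.386 -0.922 -0.037] [ 0.602  0.279 -0.998 -3.03  -1.    -0.927]
cl 0.027 bot 0.031 40 24 25 0.15 0.735 0.2 104 G [0.614 0.223 0.253] up [ 0.216 -0.976 -0.036] [ 0.593  0.109 -0.91  -2.971 -0.605 -0.924]
225
real	0m54.619s
user	0m55.106s
sys	0m0.032s
```

>>> servo_tool(series=[[[-35,0,-3,0],[-35,0,-3,0],[-35,0,-3,0],[-35,0,-3,0],[-35,0,-3,0],[-35,0,-3,0],[-35,0,-3,0],[-35,0,-3,0],[-35,10,-3,0],[-30,20,-3,0]]])

```text
t: 16.42
eef_pos: [0.3618, -0.1757, 0.231]
ee_rot: [3.136, 0.291, -3.131]
force: [1.4, -1.2, 0.6]
width: 0.0874
gripper_force: 0.0
```

>>> servo_tool(series=[[[0,38,0,0],[0,38,0,0],[0,38,0,0],[0,38,0,0],[0,38,0,0],[0,38,0,0],[0,38,0,0],[0,38,0,0],[0,38,0,0],[0,38,0,0]]])

```text
t: 17.25
eef_pos: [0.3545, 0.172, 0.2324]
ee_rot: [3.134, 0.288, -3.128]
force: [1.5, -0.1, -0.2]
width: 0.0874
gripper_force: 0.0
```

```bash
cat > go.py <<'E'
import sys
from px import *
from scipy.spatial.transform import Rotation as Ro
def togo(target_tcp):
    s=telemetry.get_state(); R=Ro.from_euler('xyz',s['ee_rot']); dw=np.array(target_tcp)-s['eef_pos']
    print('tool shift mm',R.inv().apply(dw)*1000,'tool z',R.as_matrix()[:,2],'y',R.as_matrix()[:,1]); return R
E
python3 - <<'E'
from go import *
s=st(); R=Ro.from_euler('xyz',s['ee_rot']); a=R.as_matrix()[:,2]
G=np.array([.4118,.2466,.095]); togo(G+.019*a); togo(G+.019*a-.1*a)
snap('wrist','w2')
for n in ['tub_grip','tub_mid']:
    print(n,[(np.array(d['position']),round(d['conf'],2)) for d in recognise('wrist',n)[:3]])
E
```

```text
t 17.25 pos [0.3545 0.172  0.2324] rot [ 3.1335  0.2879 -3.1283] F [ 1.4728 -0.114  -0.2164] w 0.087368090421892 q [ 1.25   -0.3351 -0.8432  0.3248 -0.9831 -2.9768]
tool shift mm [-16.8601  72.5962 167.8919] tool z [ 0.2838  0.0118 -0.9588] y [-0.0156  0.9998  0.0077]
tool shift mm [-16.8601  72.5962  67.8919] tool z [ 0.2838  0.0118 -0.9588] y [-0.0156  0.9998  0.0077]
tub_grip [(array([0.5227, 0.2467, 0.103 ]), 0.94)]
tub_mid [(array([0.5201, 0.2461, 0.1011]), 0.9)]
```

View pics/w2.png

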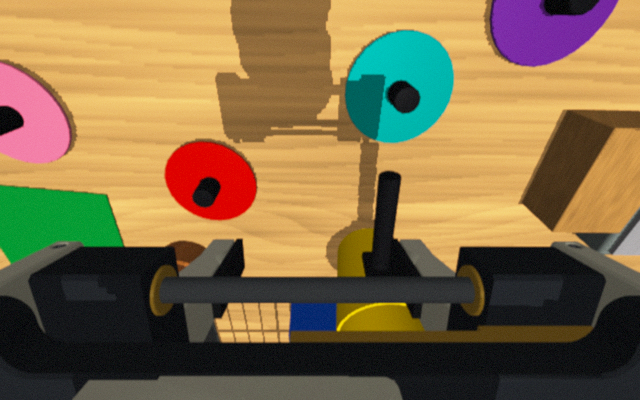

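The red lid lies flat at (210,180), knob up. The handle bar runs from its tip at (390,175) to (383,250), between the open fingers once I shift left.

>>> servo_tool(series=[[[-6,25,0,-0.02],[-6,25,0,-0.02],[-5,25,0,-0.02],[0,0,24,0],[0,0,24,0],[0,0,24,0],[0,0,24,0],[0,0,24,0],[0,0,24,0],[0,0,23,0]]])

```text
t: 18.23
eef_pos: [0.4226, 0.242, 0.0831]
ee_rot: [-3.133, 0.264, -3.062]
force: [0.3, 1.4, -0.1]
width: 0.0874
gripper_force: 0.0
```

>>> servo_tool(series=[[[0,0,0,0],[0,0,0,0],[0,0,0,0],[0,0,0,0],[0,0,0,0],[0,0,0,0],[0,0,0,0],[0,0,0,0],[0,0,0,0],[0,0,0,0]]], claw=1, grip_force=60)

```text
t: 19.07
eef_pos: [0.4237, 0.2415, 0.0843]
ee_rot: [-3.133, 0.265, -3.066]
force: [-0.1, 0.7, 0.2]
width: 0.0265
gripper_force: 0.2
```

Run:
```python
from go import *
s=st(); R=Ro.from_euler('xyz',s['ee_rot']); a=R.as_matrix()[:,2]
print('grasp pt',s['eef_pos']-.019*a,a)
```

```text
t 19.07 pos [0.4237 0.2415 0.0843] rot [-3.1331  0.2654 -3.0656] F [-0.1182  0.667   0.1586] w 0.026458344357687135 q [ 1.0521  0.0775 -0.9617  0.5422 -0.4448 -3.0299]
grasp pt [0.4187 0.2413 0.1027] [ 0.2621  0.0114 -0.965 ]
```

>>> servo_tool(series=[[[0,0,0,0],[0,0,0,0],[0,0,0,0],[0,0,0,0],[0,0,0,-0.05],[0,0,-6,0],[0,0,-12,0],[0,0,-15,0],[0,0,-15,0],[0,0,-15,0]]])

```text
t: 19.9
eef_pos: [0.406, 0.2395, 0.1449]
ee_rot: [-3.118, 0.262, -3.016]
force: [0.6, 0.5, -3.0]
width: 0.0227
gripper_force: 59.8
```

Run:
```python
from go import *
s=st()
im=snap('side','s3'); cv2.imwrite('pics/s3c.png',cv2.resize(im[150:330,180:460,::-1],(784,504)))
```

```text
t 19.9 pos [0.406  0.2395 0.1449] rot [-3.1179  0.262  -3.0157] F [ 0.6304  0.4619 -3.0003] w 0.022721088810529366 q [ 1.1305 -0.0401 -0.8603  0.3844 -0.6644 -2.8724]
```

View pics/s3c.png

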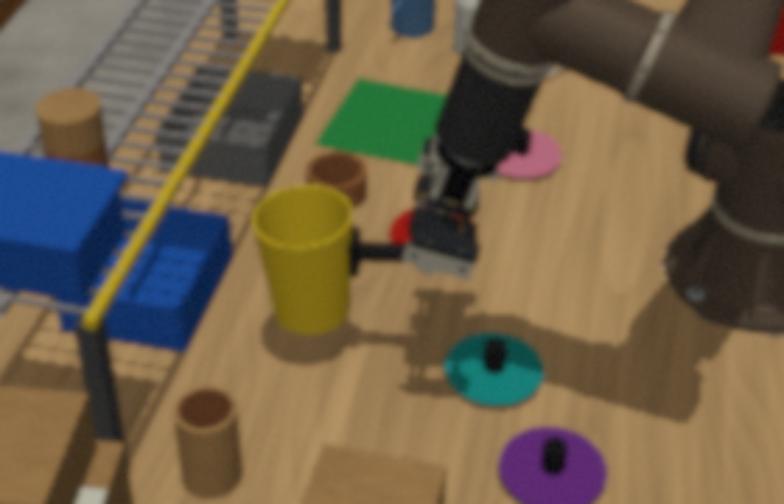

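The tub is lifted level, held by its handle with the fingers at (440,245) in the crop, and is clear of everything.

>>> servo_tool(series=[[[0,0,-23,0],[0,0,-23,0],[4.6,-37,-1,0],[4.6,-37,-1,0],[4.6,-37,-1,0],[4.6,-37,-1,0],[4.6,-37,-1,0],[4.6,-37,-1,0],[4.6,-37,-1,0],[4.6,-37,-1,0]]])

```text
t: 20.78
eef_pos: [0.3919, -0.0601, 0.1934]
ee_rot: [-3.12, 0.264, -3.014]
force: [1.4, -0.8, -2.7]
width: 0.0228
gripper_force: 60.0
```

>>> servo_tool(series=[[[4.6,-37,-1,0],[4.6,-37,-1,0],[4.6,-37,-1,0],[4.6,-37,-1,0],[4.6,-37,-1,0],[4.6,-37,-1,0],[0,0,0,-0.08],[0,0,0,-0.08],[0,0,0,-0.08],[0,0,0,-0.07]]])

```text
t: 21.62
eef_pos: [0.3912, -0.2821, 0.1959]
ee_rot: [-3.04, 0.242, -2.694]
force: [-0.4, 0.4, -2.8]
width: 0.0229
gripper_force: 59.8
```

Run:
```python
from go import *
s=st(); R=Ro.from_euler('xyz',s['ee_rot']); a=R.as_matrix()[:,2]; y=R.as_matrix()[:,1]
bar=np.cross(y,[0,0,1]);  bar/=np.linalg.norm(bar); bar*=np.sign(bar[0]); print('bar',bar,np.degrees(np.arctan2(bar[1],bar[0])))
G=np.array([.55,-.233,.108])-.143*bar; togo(G+.019*a); togo(G+[0,0,.05]+.019*a)
print([(np.array(d['position']),round(d['conf'],2)) for c in ['scene'] if eyes.grab_frame(c) is not None for d in recognise(c,'tub_mid')[:3]])
```

```text
t 21.62 pos [ 0.3912 -0.2821  0.1959] rot [-3.0402  0.2423 -2.6935] F [-0.3978  0.4244 -2.7979] w 0.02291432766521025 q [-0.2909 -0.0583 -0.5497 -0.1162 -0.8346 -0.7767]
bar [ 0.9116  0.4111 -0.    ] 24.274496065076452
tool shift mm [  0.273  -11.7906 111.1211] tool z [ 0.259   0.0121 -0.9658] y [-0.4091  0.9072 -0.0983]
tool shift mm [-11.7218 -16.706   62.8307] tool z [ 0.259   0.0121 -0.9658] y [-0.4091  0.9072 -0.0983]
[(array([ 0.5214, -0.2555,  0.1992]), 0.87)]
```

>>> servo_tool(series=[[[0,-4,14,0],[0,-4,14,0],[0,-4,14,0],[0,0,14,0],[0,0,14,0],[0,0,14,0],[0,0,12,0],[0,0,8,0],[0,0,3,0],[0,0,0,0]]])

```text
t: 22.55
eef_pos: [0.4263, -0.2918, 0.0954]
ee_rot: [-3.038, 0.245, -2.695]
force: [0.9, 1.2, 1.3]
width: 0.0229
gripper_force: 60.0
```

>>> servo_tool(series=[[[0,0,0,0],[0,0,0,0],[0,0,0,0],[0,0,0,0],[0,0,0,0],[0,0,0,0],[0,0,-15,0],[0,0,-30,0],[0,0,-35,0],[0,0,-35,0]]], claw=-1, grip_force=20)

```text
t: 23.38
eef_pos: [0.3945, -0.2928, 0.207]
ee_rot: [-3.039, 0.243, -2.694]
force: [1.1, -0.7, -0.1]
width: 0.0834
gripper_force: 0.0
```

Run:
```python
from go import *
s=st()
im=snap('side','s4')
print([(np.array(d['position']),round(d['conf'],2)) for d in recognise('side','tub_mid')[:3]],[(np.array(d['position']),round(d['conf'],2)) for d in recognise('side','tub_grip')[:3]])
im2=snap('wrist','w4')
cv2.imwrite('pics/c4.png',np.vstack([cv2.resize(im[120:320,240:560,::-1],(480,300)),cv2.resize(im2[:,:,::-1],(480,300))]))
```

```text
t 23.38 pos [ 0.3945 -0.2928  0.207 ] rot [-3.0391  0.2433 -2.6943] F [ 1.0876 -0.7052 -0.091 ] w 0.0834120764249813 q [-0.3158 -0.0512 -0.5139 -0.1208 -0.8643 -0.753 ]
[(array([ 0.5444, -0.2126,  0.1089]), 0.62)] [(array([ 0.5437, -0.2111,  0.1094]), 0.78)]
```

View pics/c4.png

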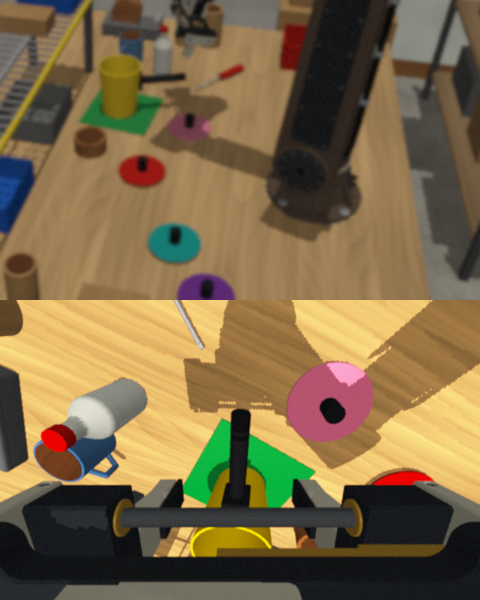

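```bash
cat > simp.py <<'E'
from fk import *; import fk; fk.S4=-1
np.set_printoptions(precision=3,suppress=True)
def step(q,row,w):
    p,T=fk.fk(q,-1); M=T.as_matrix()
    p2=p+M@(np.array(row[:3])/1000); T2=T*Ro.from_euler('Z',row[3])
    f=lambda x:(lambda P:np.r_[(P[0]-p2)*w,(P[1].inv()*T2).as_rotvec(),1e-3*(x-q)])(fk.fk(x,-1))
    sp=np.array([2.39,2.39,3.01,3.14,3.14,3.14])*.7/12
    l=np.maximum(lo,q-sp); h=np.minimum(hi,q+sp)
    q=np.clip(q,l+1e-6,h-1e-6)
    return least_squares(f,q,bounds=(l,h)).x
def run(q,rows,w):
    for r in rows: q=step(q,r,w)
    return q
def show(q):
    p,T=fk.fk(q,-1); a=T.as_matrix()[:,2]; print('  p',p,'a',a,'head',np.degrees(np.arctan2(a[1],a[0])).round(1),'phi',np.degrees(np.arcsin(-a[2])).round(1),'q',q)
E
python3 - <<'E'
from simp import *
for w in (1,3,6,10):
    q=np.array([.3803,.1598,.1818,0,-1.5929,-1.9494])
    q=run(q,[[-36,0,0,0]]*10,w); print(w); show(q); q=run(q,[[-36,0,-15,0]]*10,w); show(q)
E
```

```text
1
  p [0.909 0.028 0.401] a [ 0.017  0.    -1.   ] head 1.7 phi 89.0 q [ 0.246  0.858  1.25   0.004 -1.946 -1.814]
  p [0.961 0.021 0.395] a [ 0.136  0.004 -0.991] head 1.5 phi 82.2 q [ 0.235  0.869  1.25   0.029 -1.818 -1.795]
3
  p [0.928 0.029 0.414] a [ 0.086  0.003 -0.996] head 1.8 phi 85.1 q [ 0.248  0.845  1.25   0.019 -1.892 -1.81 ]
  p [1.073 0.023 0.576] a [ 0.611  0.016 -0.791] head 1.5 phi 52.3 q [ 0.253  0.749  1.25   0.14  -1.428 -1.797]
6
  p [0.942 0.029 0.425] a [ 0.137  0.004 -0.991] head 1.8 phi 82.1 q [ 0.249  0.836  1.25   0.031 -1.851 -1.808]
  p [1.126 0.025 0.689] a [ 0.814  0.021 -0.58 ] head 1.5 phi 35.5 q [ 0.261  0.71   1.25   0.206 -1.18  -1.813]
10
  p [0.948 0.029 0.429] a [ 0.156  0.005 -0.988] head 1.8 phi 81.0 q [ 0.25   0.832  1.25   0.035 -1.835 -1.807]
  p [1.141 0.025 0.726] a [ 0.866  0.023 -0.499] head 1.5 phi 30.0 q [ 0.262  0.703  1.25   0.23  -1.093 -1.823]
```

```bash
cat > s5.py <<'E'
from simp import *
q0=np.array([-.3158,-.0512,-.5139,-.1208,-.8643,-.753])
p,T=fk.fk(q0,-1)
w=1.8
def goto(q,tgt,n=30):
    p,T=fk.fk(q,-1)
    for k in range(1,n+1): q,c=ik(p+(np.array(tgt)-p)*k/n,T,q)
    return q,c
for az in (50,62,75):
  for z in (.5,.65):
    qa=np.radians(az); rho=.72
    tgt=[rho*np.cos(qa)+.193*np.sin(qa),rho*np.sin(qa)-.193*np.cos(qa),z]
    q,c=goto(q0,[.45,.2,.4]); q,c=goto(q,tgt); print(az,z,tgt,round(c,6)); show(q)
    for call in range(4):
        p,T=fk.fk(q,-1); a=T.as_matrix()[:,2]
        ph=np.arcsin(-a[2])
        # push direction: half outward half perpendicular-to-tool upward
        u=np.array([np.cos(qa),np.sin(qa),0])*.9+np.array([0,0,.45]); u/=np.linalg.norm(u)
        r=T.inv().apply(u)*41
        q=run(q,[[*r,0]]*10,w); print('   row',r); show(q)
E
python3 s5.py
```

```text
50 0.5 [np.float64(0.6106536564962711), np.float64(0.427493990376162), 0.5] 0.0
  p [0.611 0.427 0.5  ] a [ 0.26   0.011 -0.965] head 2.5 phi 74.9 q [ 0.988  0.3    0.486  0.213 -1.599 -2.101]
   row [-36.837  14.055 -11.247]
  p [0.733 0.609 0.582] a [ 0.418  0.136 -0.898] head 18.1 phi 63.9 q [ 1.017  0.691  1.25   0.293 -1.764 -2.026]
   row [-38.306  14.348  -2.783]
  p [0.79  0.725 0.638] a [ 0.62   0.333 -0.71 ] head 28.2 phi 45.3 q [ 1.065  0.711  1.25   0.396 -1.427 -2.071]
   row [-36.954  13.993  10.937]
  p [0.845 0.827 0.699] a [ 0.743  0.499 -0.447] head 33.9 phi 26.5 q [ 1.08   0.762  1.25   0.502 -1.061 -2.134]
   row [-31.362  12.369  23.333]
  p [0.881 0.903 0.752] a [ 0.777  0.608 -0.162] head 38.1 phi 9.3 q [ 1.075  0.828  1.25   0.65  -0.709 -2.255]
50 0.65 [np.float64(0.6106536564962711), np.float64(0.427493990376162), 0.65] 0.0
  p [0.611 0.427 0.65 ] a [ 0.26   0.011 -0.965] head 2.5 phi 74.9 q [ 0.988  0.427  1.014  0.233 -1.991 -2.011]
   row [-36.837  14.055 -11.247]
  p [0.692 0.578 0.677] a [ 0.478  0.176 -0.86 ] head 20.2 phi 59.4 q [ 1.06   0.582  1.25  
[... 2893 characters left out ...]

  p [0.373 0.646 0.65 ] a [ 0.26   0.011 -0.965] head 2.5 phi 74.9 q [ 1.45   0.533  1.196  0.315 -2.165 -2.4  ]
   row [-27.592  26.453 -14.829]
  p [0.376 0.795 0.665] a [ 0.406  0.267 -0.874] head 33.3 phi 60.9 q [ 1.534  0.592  1.25   0.43  -1.888 -2.428]
   row [-29.919  27.9    -2.728]
  p [0.389 0.939 0.703] a [ 0.503  0.525 -0.686] head 46.2 phi 43.3 q [ 1.569  0.639  1.25   0.527 -1.534 -2.464]
   row [-28.827  27.087  10.783]
  p [0.403 1.068 0.752] a [ 0.534  0.731 -0.424] head 53.9 phi 25.1 q [ 1.566  0.708  1.25   0.621 -1.149 -2.521]
   row [-24.291  23.507  23.203]
  p [0.409 1.164 0.796] a [ 0.501  0.854 -0.139] head 59.6 phi 8.0 q [ 1.544  0.787  1.25   0.751 -0.776 -2.631]
```

>>> servo_tool(series=[[[-22.3,26.8,-15.5,0],[-22.3,26.8,-15.5,0],[-22.3,26.8,-15.5,0],[-22.3,26.8,-15.5,0],[-22.3,26.8,-15.5,0],[-22.3,26.8,-15.5,0],[-22.3,26.8,-15.5,0],[-22.3,26.8,-15.5,0],[-22.3,26.8,-15.5,0],[-22.3,26.8,-15.5,0]]])

```text
t: 24.42
eef_pos: [0.44, 0.044, 0.3827]
ee_rot: [-3.038, 0.243, -2.693]
force: [0.9, -0.1, -0.2]
width: 0.0878
gripper_force: 0.0
```

>>> servo_tool(series=[[[-22.3,26.8,-15.5,0],[-22.3,26.8,-15.5,0],[-22.3,26.8,-15.5,0],[-22.3,26.8,-15.5,0],[-22.3,26.8,-15.5,0],[-22.3,26.8,-15.5,0],[-22.3,26.8,-15.5,0],[-22.3,26.8,-15.5,0],[-22.3,26.8,-15.5,0],[-22.3,26.8,-15.5,0]]])

```text
t: 25.25
eef_pos: [0.4857, 0.3797, 0.5584]
ee_rot: [-3.037, 0.242, -2.693]
force: [1.0, 0.2, 1.2]
width: 0.0877
gripper_force: 0.0
```

>>> servo_tool(series=[[[-22.3,26.8,-15.5,0],[-22.3,26.8,-15.5,0],[-22.3,26.8,-15.5,0],[-22.3,26.8,-15.5,0],[-22.3,26.8,-15.5,0],[-33,20.5,-13,0],[-33,20.5,-13,0],[-33,20.5,-13,0],[-33,20.5,-13,0],[-33,20.5,-13,0]]])

```text
t: 26.08
eef_pos: [0.539, 0.6272, 0.6421]
ee_rot: [-3.052, 0.344, -2.681]
force: [0.9, 0.1, 0.2]
width: 0.0879
gripper_force: 0.0
```

>>> servo_tool(series=[[[-33,20.5,-12,0],[-33,20.5,-12,0],[-33,20.5,-12,0],[-33,20.5,-12,0],[-33,20.5,-12,0],[-33,20.5,-8,0],[-33,20.5,-8,0],[-33,20.5,-8,0],[-33,20.5,-8,0],[-33,20.5,-8,0]]])

```text
t: 26.92
eef_pos: [0.5651, 0.7608, 0.6605]
ee_rot: [-3.124, 0.614, -2.665]
force: [-0.7, -0.1, -0.2]
width: 0.0876
gripper_force: 0.0
```

Run:
```python
from go import *
from simp import show
s=st(); togo(s['eef_pos']); show(np.array(s['q']))
```

```text
t 26.92 pos [0.565 0.761 0.661] rot [-3.124  0.614 -2.665] F [-0.686 -0.11  -0.196] w 0.08762362579508666 q [ 1.294  0.703  1.249  0.449 -1.669 -2.246]
tool shift mm [0. 0. 0.] tool z [ 0.519  0.249 -0.817] y [-0.45   0.893 -0.014]
  p [0.6   0.797 0.603] a [ 0.519  0.249 -0.817] head 25.6 phi 54.8 q [ 1.294  0.703  1.249  0.449 -1.669 -2.246]
```

```bash
cat > refit.py <<'E'
import fk; from fk import *
np.set_printoptions(precision=4,suppress=True)
D=[([-.8509,.3594,.0111,0,-1.2241,-.2881],(.2823,-.6126,.2256)),([.7249,.1686,-.064,0,-1.3375,-2.2944],(.5406,.2227,.307)),([.3803,.1598,.1818,0,-1.5929,-1.9494],(.5904,.0295,.4249)),([.2487,.858,1.2429,.0108,-1.9446,-1.8137],(.909,.029,.3902)),([.2568,.8373,1.2505,.1037,-1.6859,-1.7984],(1.0001,.0252,.4463)),([.0553,-.1552,-.5503,.0555,-.8649,-1.6538],(.4655,-.182,.265)),([-.1156,-.4787,-1.0154,-.0592,-.7337,-1.408],(.2057,-.2016,.1253)),([-.762,-.4761,-.9576,-.2669,-.8966,-.6509],(.0627,-.2079,.1122)),([1.25,-.3351,-.8432,.3248,-.9831,-2.9768],(.3545,.172,.2324)),([1.0521,.0775,-.9617,.5422,-.4448,-3.0299],(.4237,.2415,.0843)),([1.1305,-.0401,-.8603,.3844,-.6644,-2.8724],(.406,.2395,.1449)),([-.2909,-.0583,-.5497,-.1162,-.8346,-.7767],(.3912,-.2821,.1959)),([-.3158,-.0512,-.5139,-.1208,-.8643,-.753],(.3945,-.2928,.207)),([1.294,.703,1.249,.449,-1.669,-2.246],(.565,.761,.661))]
def fkp(P,q):
    fk.a1,fk.H,fk.A,fk.B,fk.e,fk.L,fk.off=P[:7]
    p,T=fk.fk(np.array(q),-1)
    if len(P)>7:  # wrist offset along q4-rotated lateral axis (before q5/q6)
        ps=q[1]-q[2]; R=Ro.from_euler('z',q[0])*Ro.from_euler('Y',ps)*Ro.from_euler('X',-q[3])
        p=p+R.apply([0,P[7],0])+(R*Ro.from_euler('Y',-q[4])).apply([0,0,P[8]])
    return p
def f(P): return np.concatenate([fkp(P,q)-p for q,p in D])
for n in (7,9):
    x0=[-.0125,.2179,.5967,.4777,-.0028,.3867,.193,0,0][:n]
    r=least_squares(f,x0,loss='soft_l1',f_scale=.004); print(r.x); print((r.fun.reshape(-1,3)*1000).round(1))
E
python3 refit.py
```

```text
Traceback (most recent call last):
  File "refit.py", line 14, in <module>
    r=least_squares(f,x0,loss='soft_l1',f_scale=.004); print(r.x); print((r.fun.reshape(-1,3)*1000).round(1))
  File "refit.py", line 11, in f
    def f(P): return np.concatenate([fkp(P,q)-p for q,p in D])
                                     ~~~^^^^^
  File "refit.py", line 6, in fkp
    p,T=fk.fk(np.array(q),-1)
        ^^^^^
AttributeError: 'function' object has no attribute 'fk'
```

```bash
sed -i 's/^import fk; from fk import \*/from fk import *\nimport fk/' refit.py; python3 refit.py
```

```text
[-0.0054  0.1491  0.6102  0.4655  0.0216  0.3531  0.1914]
[[  4.6  -5.    2.9]
 [  1.9   2.1   4.1]
 [ -2.6  -0.7   5.2]
 [ -4.8  -0.5  -0.4]
 [ -5.6   0.5 -17.9]
 [ -8.5   0.7  -8.2]
 [  1.6  -1.1   8.9]
 [  7.  -22.7  44.8]
 [ -6.1 -27.9 -53.3]
 [-18.  -75.  -58. ]
 [-11.8 -43.4 -52.8]
 [  9.   -5.9  20.6]
 [  8.2  -6.1  22. ]
 [ 14.7  20.8 -74.8]]
[ 0.0001  0.1987  0.6016  0.4637 -0.0001  0.3778 -0.0002 -0.1919 -0.0001]
[[-0.1 -0.1  0.1]
 [ 0.   0.  -0. ]
 [ 0.1  0.   0. ]
 [ 0.1  0.1  0.1]
 [ 0.   0.1  0.1]
 [-0.   0.   0. ]
 [-0.   0.1 -0.1]
 [ 0.  -0.  -0.1]
 [-0.1  0.1  0. ]
 [-0.1  0.   0.1]
 [-0.1 -0.   0. ]
 [ 0.   0.  -0. ]
 [-0.   0.1 -0. ]
 [ 0.3 -0.3 -0.2]]
```

```bash
cat > patch.py <<'E'
s=open('fk.py').read()
s=s.replace("[-0.0125,0.2179,0.5967,0.4777,-0.0028,0.3867]; off=.193","[0,.1987,.6016,.4637,0,.3778]; off=0.; WO=-.1919")
s=s.replace("+L*T.as_matrix()[:,2]","+L*T.as_matrix()[:,2]+(Ro.from_euler('z',q[0])*Ro.from_euler('Y',ps)*Ro.from_euler('X',s4*q[3])).apply([0,WO,0])")
open('fk.py','w').write(s)
E
python3 patch.py
cat > run5.py <<'E'
import grid3; from grid3 import *
FING=np.array([[x_,y_,z_] for x_ in(-.0095,.0095) for y_ in(-.034,.034) for z_ in np.linspace(-.047,.019,5)])
mat=np.array([.55,-.233,.099])
def pen(P): return np.max(np.c_[.683-P[:,0],.245-P[:,2]],axis=1).min()
def case(b,f,gam,g,px,py,tilt=92):
    grid3.g=g
    R0,bar,a=setup(b,f,gam); m=mat-g*bar
    bo=np.r_[R0.apply(BODY),R0.apply(FING)]+m; bd=np.hypot(bo[:,0]-.475,bo[:,1]+.458).min()-.03
    th=solve_th(R0,tilt,1)
    if th is None or bd<.012 or bo[:,2].min()<.015: return None
    R=R0*Ro.from_euler('Z',th); dR=R*R0.inv(); up=dR.apply([0,0,1])
    P=dR.apply(TUB+g*bar); low=P[np.argmin(P[:72,2])]
    BAR=dR.apply(np.array([bar*s+np.array([0,0,.012])*k for s in np.linspace(-.03,g-.06,8) for k in(-1,0,1)]))
    Q=np.r_[R.apply(BODY),R.apply(FING),BAR]
    G=np.array([px,py,.09])-low
    return min(pen(Q+G),pen(P+G)),bd,R0,R,G,m,up,th,bar
def conn(R0,R,G,m,th,flip):
    F=Ro.from_euler('Z',flip)
    x=bestik(m+.019*R0.as_matrix()[:,2],R0*F)
    if x[1]>1e-5: return None
    q=x[0]; bad=0; qs=[q]
    for k in np.linspace(0,1,20):
        p=m+(G-m)*k+np.array([-.08*np.sin(np.pi*k),0,.1*np.sin(np.pi*k)]); q,c=ik(p+.019*R0.as_matrix()[:,2],R0*F,q); bad=max(bad,c)
    qs.append(q)
    for k in np.linspace(0,1,15):
        Rk=R0*Ro.from_euler('Z',th*k)*F; q,c=ik(G+.019*Rk.as_matrix()[:,2],Rk,q); bad=max(bad,c)
    qs.append(q); return bad,qs
if __name__=='__main__':
  res=[]
  for b in range(15,75,10):
   for f in (12,20,28,36):
    for gam in range(10,45,10):
      for px in (.735,.755):
        r=case(b,f,gam,.155,px,.23)
        if r and r[0]>.008: res.append((min(r[0],r[1]),b,f,gam,px,r))
  res.sort(key=lambda r:-r[0]); n=0
  for s,b,f,gam,px,r in res:
    cl,bd,R0,R,G,m,up,th,bar=r
    for flip in (0,np.pi):
        k=conn(R0,R,G,m,th,flip)
        if k and k[0]<1e-4:
            print(b,f,gam,px,'flip',flip>0,'cl',round(cl,3),'bot',round(bd,3),'th',round(np.degrees(th)),'G',G,'up',up,round(k[0],6),*k[1]); n+=1
    if n>14: break
  print(len(res))
E
time python3 run5.py
```

```text
35 20 20 0.735 flip False cl 0.035 bot 0.052 th 100 G [0.601 0.25  0.246] up [ 0.222 -0.974 -0.036] 0.0 [-1.167  0.601 -0.294 -1.193 -1.424  0.238] [-0.022  0.116 -0.547 -1.911 -0.631 -0.005] [-0.022  0.116 -0.547 -1.911 -0.631 -1.751]
25 12 20 0.735 flip False cl 0.035 bot 0.06 th 95 G [0.578 0.248 0.199] up [ 0.211 -0.977 -0.04 ] 0.0 [-1.277  0.673 -0.383 -1.344 -1.458  0.659] [-0.197  0.398 -0.911 -2.456 -1.153  1.004] [-0.197  0.398 -0.911 -2.456 -1.153 -0.654]
25 12 20 0.755 flip False cl 0.035 bot 0.06 th 95 G [0.598 0.248 0.199] up [ 0.211 -0.977 -0.04 ] 0.0 [-1.277  0.673 -0.383 -1.344 -1.458  0.659] [-0.183  0.4   -0.867 -2.459 -1.119  0.978] [-0.183  0.4   -0.867 -2.459 -1.119 -0.68 ]
25 12 30 0.735 flip False cl 0.035 bot 0.036 th 95 G [0.572 0.248 0.173] up [ 0.211 -0.977 -0.04 ] 0.0 [-1.27   0.682 -0.329 -1.346 -1.464  1.411] [-0.213  0.519 -0.95  -2.476 -1.281  1.905] [-0.213  0.519 -0.95  -2.476 -1.281  0.247]
25 12 30 0.735 flip True cl 0.035 bot 0.036 th 95 G [0.572 0.248 0.173] up [ 0.211 -0.977 -0.04 ] 0.0 [-1.27   0.682 -0.329 -1.346 -1.464 -1.731] [-0.213  0.519 
[... 2014 characters left out ...]
.612 0.299 0.198] up [-0.125 -0.992 -0.036] 0.0 [-1.282  0.533 -0.501 -1.409 -1.259  1.253] [ 0.084  0.314 -0.913 -2.925 -0.884  1.744] [ 0.084  0.314 -0.913 -2.925 -0.884 -0.001]
15 20 30 0.735 flip False cl 0.035 bot 0.048 th 100 G [0.587 0.301 0.171] up [-0.125 -0.992 -0.036] 5e-05 [-1.27   0.544 -0.448 -1.405 -1.26   1.624] [ 0.093  0.386 -0.994 -2.957 -1.034  2.198] [ 0.093  0.386 -0.994 -2.957 -1.034  0.453]
15 20 30 0.735 flip True cl 0.035 bot 0.048 th 100 G [0.587 0.301 0.171] up [-0.125 -0.992 -0.036] 5e-05 [-1.27   0.544 -0.448 -1.405 -1.26  -1.518] [ 0.093  0.386 -0.994 -2.957 -1.034 -0.943] [ 0.093  0.386 -0.994 -2.957 -1.034 -2.688]
45
real	0m10.771s
user	0m11.297s
sys	0m0.056s
```

```bash
cat > s6.py <<'E'
from simp import *
print('calib')
for w in (1,1.8,3):
    q=np.array([.3803,.1598,.1818,0,-1.5929,-1.9494])
    q=run(q,[[-36,0,0,0]]*10,w); print(w); show(q); q=run(q,[[-36,0,-15,0]]*10,w); show(q)
    q=np.array([-.3158,-.0512,-.5139,-.1208,-.8643,-.753]); q=run(q,[[-22.3,26.8,-15.5,0]]*25+[[-33,20.5,-13,0]]*5,w); show(q); q=run(q,[[-33,20.5,-12,0]]*5+[[-33,20.5,-8,0]]*5,w); show(q)
E
python3 s6.py
cat > s7.py <<'E'
from simp import *
w=1.8
q0=np.array([1.294,.703,1.249,.449,-1.669,-2.246]); p0,T0=fk.fk(q0,-1)
for dd in [(.1,-.25,.0),(.2,-.45,0),(.2,-.65,0)]:
    q=q0
    for k in range(1,16):
        q,c=ik(p0+np.array(dd)*k/15,T0,q)
    print(dd,'c',round(c,5)); show(q)
    for call in range(3):
        p,T=fk.fk(q,-1); al=np.arctan2(p[1],p[0])
        u=np.array([np.cos(al)*.8,np.sin(al)*.8,.6]); r=T.inv().apply(u)*41
        q=run(q,[[*r,0]]*10,w); print('   row',r); show(q)
E
python3 s7.py
```

```text
calib
1
  p [0.907 0.029 0.397] a [ 0.017 -0.001 -1.   ] head -4.9 phi 89.0 q [ 0.247  0.853  1.25   0.006 -1.952 -1.814]
  p [0.961 0.022 0.388] a [ 0.136 -0.011 -0.991] head -4.6 phi 82.2 q [ 0.241  0.874  1.25   0.044 -1.816 -1.797]
  p [0.53  0.621 0.629] a [ 0.298  0.042 -0.954] head 7.9 phi 72.5 q [ 1.219  0.646  1.25   0.298 -2.01  -2.202]
  p [0.555 0.73  0.579] a [ 0.38   0.119 -0.917] head 17.4 phi 66.6 q [ 1.258  0.74   1.25   0.341 -1.82  -2.251]
1.8
  p [0.915 0.029 0.402] a [ 0.046 -0.004 -0.999] head -4.7 phi 87.4 q [ 0.249  0.849  1.25   0.016 -1.928 -1.812]
  p [1.011 0.026 0.464] a [ 0.356 -0.028 -0.934] head -4.4 phi 69.1 q [ 0.26   0.827  1.25   0.119 -1.646 -1.8  ]
  p [0.538 0.635 0.653] a [ 0.362  0.094 -0.927] head 14.5 phi 68.0 q [ 1.234  0.635  1.25   0.341 -1.944 -2.195]
  p [0.561 0.771 0.694] a [ 0.559  0.299 -0.774] head 28.1 phi 50.7 q [ 1.312  0.687  1.25   0.483 -1.619 -2.253]
3
  p [0.926 0.029 0.411] a [ 0.087 -0.007 -0.996] head -4.7 phi 85.0 q [ 0.252  0.844  1.25   0.03  -1.894 -1.81 ]
  p [1.071 0.032 0.572] a [ 0.612 -0.046 -0.79 ] head -4.3 ph
[... 1309 characters left out ...]
422  22.125]
  p [1.068 0.457 0.936] a [ 0.947  0.318 -0.039] head 18.5 phi 2.2 q [ 0.648  0.754  1.25   0.582 -0.619 -1.984]
(0.2, -0.65, 0) c 0.0
  p [0.765 0.111 0.661] a [ 0.52   0.249 -0.817] head 25.6 phi 54.8 q [ 0.372  0.181  0.596 -0.044 -1.373 -1.477]
   row [-39.513 -10.745  -2.056]
  p [0.944 0.148 0.777] a [ 0.71   0.241 -0.662] head 18.7 phi 41.5 q [ 0.371  0.532  1.25   0.033 -1.442 -1.49 ]
   row [-38.94  -10.089   7.929]
  p [1.045 0.175 0.86 ] a [ 0.899  0.211 -0.383] head 13.2 phi 22.5 q [ 0.402  0.598  1.25   0.182 -1.057 -1.561]
   row [-34.416  -7.931  20.824]
  p [1.124 0.196 0.936] a [ 0.984  0.162 -0.076] head 9.3 phi 4.3 q [ 0.41   0.701  1.25   0.406 -0.668 -1.733]
```

>>> servo_tool(series=[[[3,-34,-1,0],[3,-34,-1,0],[3,-34,-1,0],[3,-34,-1,0],[3,-34,-1,0],[3,-34,-1,0],[3,-34,-1,0],[3,-34,-1,0],[-40,6,-2,0],[-40,6,-2,0]]])

```text
t: 27.75
eef_pos: [0.7003, 0.5371, 0.6955]
ee_rot: [-3.122, 0.609, -2.667]
force: [1.4, 2.4, 4.1]
width: 0.0875
gripper_force: 0.0
```

>>> servo_tool(series=[[[-40,6,-2,0],[-40,6,-2,0],[-40,6,-2,0],[-40,6,-2,0],[-40,6,-2,0],[-40,6,-2,0],[-40,6,-2,0],[-40,6,-2,0],[-40,6,5,0],[-40,6,5,0]]])

```text
t: 28.58
eef_pos: [0.7974, 0.6169, 0.7627]
ee_rot: [-3.138, 0.881, -2.663]
force: [0.1, 0.4, -1.1]
width: 0.0876
gripper_force: 0.0
```

>>> servo_tool(series=[[[-39,6,9,0],[-39,6,9,0],[-39,6,9,0],[-39,6,9,0],[-39,6,9,0],[-39,6,9,0],[-38,6,14,0],[-38,6,14,0],[-38,6,14,0],[-38,6,14,0]]])

```text
t: 29.42
eef_pos: [0.8771, 0.6792, 0.8206]
ee_rot: [3.124, 1.175, -2.666]
force: [0.8, -0.3, -0.2]
width: 0.0873
gripper_force: 0.0
```

Run:
```python
from go import *
from simp import show
s=st(); show(np.array(s['q']))
```

```text
t 29.42 pos [0.877 0.679 0.821] rot [ 3.124  1.175 -2.666] F [ 0.761 -0.289 -0.211] w 0.08728690705883485 q [ 0.954  0.717  1.249  0.499 -1.027 -2.041]
  p [0.877 0.679 0.821] a [ 0.812  0.438 -0.385] head 28.4 phi 22.7 q [ 0.954  0.717  1.249  0.499 -1.027 -2.041]
```

```bash
cat > tubfit.py <<'E'
from px import *
from scipy.optimize import minimize
def proj(c,P):
    k=eyes.calibration(c); return cv2.projectPoints(np.asarray(P,float),np.array(k['rvec'],float),np.array(k['tvec'],float),np.array(k['mtx'],float),None)[0].reshape(-1,2)
t=np.linspace(0,2*np.pi,40)
def model(c,x,y,yaw,z0):
    cup=np.r_[np.c_[.048*np.cos(t),.048*np.sin(t),0*t],np.c_[.06*np.cos(t),.06*np.sin(t),0*t+.15]]+[x,y,z0]
    h=np.array([np.cos(yaw),np.sin(yaw),0]); s=np.array([-h[1],h[0],0])
    bar=np.array([-d*h+.012*(np.cos(u)*s+np.sin(u)*np.array([0,0,1])) for d in(.05,.193) for u in t[::3]])+[x,y,z0+.095]
    m=np.zeros((400,640),np.uint8)
    for P in (cup,bar): cv2.fillConvexPoly(m,cv2.convexHull(proj(c,P).astype(np.float32)).astype(np.int32),1)
    return m>0
def fit(cams,x0,z0):
    ms={}
    for c in cams:
        eyes.grab_frame(c); r=trace(c,'tub_mid'); 
        if r: ms[c]=r[0]['mask']; print(c,r[0]['conf'],r[0]['mask'].sum())
    f=lambda v:sum(1-(lambda a:(a&m).sum()/(a|m).sum())(model(c,v[0],v[1],v[2]/3,z0)) for c,m in ms.items())
    b=min((minimize(f,np.array(x0)+d,method='Nelder-Mead',options=dict(initial_simplex=np.array(x0)+d+np.array([[0,0,0],[.015,0,0],[0,.015,0],[0,0,.3]]),xatol=3e-4,fatol=1e-4)) for d in ([0,0,0],[.006,-.006,.15])),key=lambda r:r.fun)
    v=b.x; print('tub',v[:2],'yaw deg',np.degrees(v[2]/3),'1-iou sum',b.fun); return v[0],v[1],v[2]/3
E
python3 - <<'E'
from tubfit import *
print(fit(['scene','side'],[.545,-.225,3*.42],.004))
print(fit(['scene'],[.545,-.225,3*.42],.004)); print(fit(['side'],[.545,-.225,3*.42],.004))
for c in ['scene','side']:
    eyes.grab_frame(c); r=trace(c,'mat'); ys,xs=np.where(r[0]['mask']); print(c,[ (np.array(d['position']),d['conf']) for d in recognise(c,'mat')[:1]], xs.min(),xs.max(),ys.min(),ys.max())
E
```

```text
scene 0.71 1656
side 0.75 1277
tub [ 0.5549 -0.2349] yaw deg 22.81605589871599 1-iou sum 0.1941898492756743
(np.float64(0.5549363577297876), np.float64(-0.2348696046894677), np.float64(0.3982152977516679))
scene 0.95 1714
tub [ 0.5551 -0.236 ] yaw deg 22.578786641742813 1-iou sum 0.11006289308176098
(np.float64(0.5551389431754443), np.float64(-0.23599874696189244), np.float64(0.3940741680037254))
side 0.9 1192
tub [ 0.5541 -0.2352] yaw deg 24.92990293264309 1-iou sum 0.08424336973478941
(np.float64(0.5541106309789309), np.float64(-0.23517492290307862), np.float64(0.435108888377212))
scene [(array([ 0.5224, -0.1897,  0.0049]), 0.57)] 277 344 123 174
side [(array([ 0.5159, -0.1975,  0.0062]), 0.69)] 293 348 179 210
```

```bash
cat > s8.py <<'E'
import grid3; from grid3 import *; import json
from station import telemetry
s=telemetry.get_state(); q=np.array(s['q']); p0=np.array(s['eef_pos']); Rc=Ro.from_euler('xyz',s['ee_rot'])
a=Rc.as_matrix()[:,2]; gam=23.3; bar=np.array([np.cos(d(gam)),np.sin(d(gam)),0])
y=np.cross(bar,a); y/=np.linalg.norm(y); y*=np.sign(y[1])
T=np.array([.5549,-.2355,0]); 
for sgn in (1,-1):
    R0=Ro.from_matrix(np.c_[np.cross(sgn*y,a),sgn*y,a]); roll=(Rc.inv()*R0).as_rotvec()[2]
    print('sgn',sgn,'roll needed',roll,'y',sgn*y)
    G=T+[0,0,.099]-.155*bar; tcp=G+.019*a
    way=[p0+np.array([-.35,-.3,-.2]),tcp-.15*a+np.array([0,0,.1]),tcp-.09*a,tcp]
    qq=q; pp=p0; RR=Rc
    for i,wp in enumerate(way):
        for k in np.linspace(0,1,16)[1:]:
            Rk=Rc*Ro.from_euler('Z',(roll*k if i==0 else roll)); qq,c=ik(pp+(wp-pp)*k,Rk,qq)
            if c>1e-5: print('   bad',i,k,c)
        print('  ',wp,'q',qq,'shift(mm, final tool axes)',(R0.inv().apply(wp-pp)*1000).round(),'in current axes',(Rc.inv().apply(wp-pp)*1000).round()); pp=wp
E
python3 s8.py
```

```text
sgn 1 roll needed 0.21846740102676873 y [-0.387  0.898  0.209]
   bad 0 0.6666666666666666 0.0003110323736105473
   bad 0 0.7333333333333333 0.0011840804312837733
   bad 0 0.8 0.0025181455473112574
   bad 0 0.8666666666666667 0.0042297706232598325
   bad 0 0.9333333333333333 0.006255768678058956
   bad 0 1.0 0.00855805607706736
   [0.525 0.377 0.625] q [ 0.98  -0.333 -0.611  1.077 -0.447 -3.03 ] shift(mm, final tool axes) [ 326. -176. -340.] in current axes [ 356. -101. -340.]
   bad 1 0.06666666666666667 0.007208559667179615
   bad 1 0.13333333333333333 0.004788018793150137
   bad 1 0.2 0.001964451485409662
   bad 1 0.26666666666666666 0.00011736864949352891
   bad 1 0.3333333333333333 0.0007120849151619604
   bad 1 0.4 0.0006750725604418052
   bad 1 0.4666666666666667 1.4963010657529591e-05
   bad 1 0.5333333333333333 0.0007333196911505602
   bad 1 0.6 0.010450300610731942
   bad 1 0.6666666666666666 0.033686788915882074
   bad 1 0.7333333333333333 0.07531695457670846
   bad 1 0.8 0.1394479342791235
   bad 1 0.8666666666666667 0.2275150959746653
   bad 1 0.9333333333333333 0.338094
[... 3622 characters left out ...]
48991306074
   bad 3 0.2 0.46765451844252504
   bad 3 0.26666666666666666 0.46396232920231856
   bad 3 0.3333333333333333 0.46041980947115846
   bad 3 0.4 0.4570191895809792
   bad 3 0.4666666666666667 0.4537758607502597
   bad 3 0.5333333333333333 0.45085923496756736
   bad 3 0.6 0.44830545302304486
   bad 3 0.6666666666666666 0.44611605415786415
   bad 3 0.7333333333333333 0.444292447135114
   bad 3 0.8 0.44283592051467224
   bad 3 0.8666666666666667 0.44174763951327933
   bad 3 0.9333333333333333 0.44102863256742497
   bad 3 1.0 0.44067979499575793
   [ 0.428 -0.288  0.092] q [-0.01  -0.295 -1.02  -0.367 -0.     1.986] shift(mm, final tool axes) [-0.  0. 90.] in current axes [ 0. -0. 90.]
```

```bash
cat > s9.py <<'E'
import grid3; from grid3 import *
from station import telemetry
s=telemetry.get_state(); q=np.array(s['q']); p0=np.array(s['eef_pos']); Rc=Ro.from_euler('xyz',s['ee_rot'])
a=Rc.as_matrix()[:,2]; gam=23.3; bar=np.array([np.cos(d(gam)),np.sin(d(gam)),0])
y=np.cross(bar,a); y/=np.linalg.norm(y); y*=np.sign(y[1])
R0=Ro.from_matrix(np.c_[np.cross(y,a),y,a]); roll=.218
T=np.array([.5549,-.2355,0]); G=T+[0,0,.099]-.155*bar; tcp=G+.019*a
rng=np.random.default_rng(0); best=[]
def path(way,verbose=0):
    qq=q; pp=p0; bad=0; mx=0; out=[]
    for i,wp in enumerate(way):
        n=max(2,int(np.linalg.norm(wp-pp)/.06))
        for k in np.linspace(0,1,n+1)[1:]:
            Rk=Rc*Ro.from_euler('Z',roll*k if i==len(way)-3 else (0 if i<len(way)-3 else roll)); qn,c=ik(pp+(wp-pp)*k,Rk,qq); bad=max(bad,c); mx=max(mx,np.abs(qn-qq).max()); qq=qn
            if bad>1e-4: return bad,mx,i,out
        out.append(qq); pp=wp
    return bad,mx,9,out
if __name__=='__main__':
  pre=tcp-.11*a+np.array([0,0,.06])
  for t in range(60):
    v1=np.array([rng.uniform(.7,1.0),rng.uniform(.0,.5),rng.uniform(.6,.85)]); v2=np.array([rng.uniform(.3,.9),rng.uniform(-.8,-.2),rng.uniform(.35,.8)])
    r=path([v1,v2,pre,tcp])
    if r[2]==9: L=np.linalg.norm(v1-p0)+np.linalg.norm(v2-v1)+np.linalg.norm(pre-v2); best.append((L,r[1],v1,v2,r[3]))
  best.sort(key=lambda b:b[0]+b[1])
  print(len(best))
  for b in best[:5]: print(b[0],b[1],b[2],b[3],*b[4])
  print('pre',pre,'tcp',tcp)
E
time python3 s9.py
```

```text
43
1.4908238790570103 0.3460287944007474 [0.998 0.391 0.721] [ 0.554 -0.273  0.389] [ 0.579  0.434  0.642  0.137 -0.606 -1.725] [-0.923  0.127 -0.059 -1.205 -1.36  -0.111] [-1.336  0.392 -0.256 -1.105 -1.53   0.463] [-1.178  0.552 -0.339 -1.241 -1.331  0.644]
1.5384368151322718 0.3018516734068927 [0.927 0.256 0.832] [ 0.34  -0.295  0.38 ] [ 0.456  0.304  0.78  -0.048 -0.869 -1.534] [-1.322  0.071 -0.158 -1.129 -1.704  0.081] [-1.336  0.392 -0.256 -1.105 -1.53   0.463] [-1.178  0.552 -0.339 -1.241 -1.331  0.644]
1.4867303452345164 0.37685900656601856 [0.913 0.395 0.8  ] [ 0.493 -0.322  0.451] [ 0.654  0.317  0.606  0.23  -0.699 -1.818] [-1.065  0.105  0.053 -1.179 -1.542 -0.183] [-1.336  0.392 -0.256 -1.105 -1.53   0.463] [-1.178  0.552 -0.339 -1.241 -1.331  0.644]
1.3775487540922229 0.5043375715966621 [0.725 0.416 0.797] [ 0.444 -0.274  0.376] [ 0.858  0.01   0.063  0.654 -0.569 -2.298] [-1.111  0.072 -0.156 -1.181 -1.516 -0.003] [-1.336  0.392 -0.256 -1.105 -1.53   0.463] [-1.178  0.552 -0.339 -1.241 -1.331  0.644]
1.6033385460527807 0.2872262323549639 [0.962 0.236 0.828] [ 0.76  -0.251  0.407] [ 0.401  0.371  0.894 -0.11  -0.92  -1.477] [-0.626  0.283  0.179 -1.184 -1.117 -0.305] [-1.336  0.392 -0.256 -1.105 -1.53   0.463] [-1.178  0.552 -0.339 -1.241 -1.331  0.644]
pre [ 0.339 -0.337  0.194] tcp [ 0.428 -0.288  0.092]
real	0m10.685s
user	0m11.219s
sys	0m0.044s
```

```bash
cat > s10.py <<'E'
from s9 import *
pre=tcp-.11*a+np.array([0,0,.06])
w=[np.array([.93,.26,.82]),np.array([.40,-.30,.42]),pre,tcp]; r=path(w); print(r[0],r[1],r[2])
pp=p0
for i,x in enumerate(w):
    Rk=Rc if i<2 else R0
    print(x,'len',np.linalg.norm(x-pp),'shift',(Rk.inv().apply(x-pp)*1000).round(1)); pp=x
E
python3 s10.py
```

```text
7.832989921911422e-19 0.31064210362880784 9
[0.93 0.26 0.82] len 0.42011463625830026 shift [  58.5 -393.  -136.5]
[ 0.4  -0.3   0.42] len 0.8686195945291587 shift [ 647.4 -247.  -523.8]
[ 0.339 -0.337  0.194] len 0.2372586895030312 shift [229.5 -56.4  20.4]
[ 0.428 -0.288  0.092] len 0.14404287592081433 shift [ 54.  -12.5 132.9]
```

>>> servo_tool(series=[[[5.3,-35.7,-12.4,0],[5.3,-35.7,-12.4,0],[5.3,-35.7,-12.4,0],[5.3,-35.7,-12.4,0],[5.3,-35.7,-12.4,0],[5.3,-35.7,-12.4,0],[5.3,-35.7,-12.4,0],[5.3,-35.7,-12.4,0],[5.3,-35.7,-12.4,0],[5.3,-35.7,-12.4,0]]])

```text
t: 30.95
eef_pos: [0.924, 0.307, 0.8226]
ee_rot: [3.121, 1.179, -2.669]
force: [1.6, -1.1, 0.0]
width: 0.0877
gripper_force: 0.0
```

>>> servo_tool(series=[[[5.3,-35.7,-12.4,0],[24,-9,-19.4,0],[24,-9,-19.4,0],[24,-9,-19.4,0],[24,-9,-19.4,0],[24,-9,-19.4,0],[24,-9,-19.4,0],[24,-9,-19.4,0],[24,-9,-19.4,0],[24,-9,-19.4,0]]])

```text
t: 31.78
eef_pos: [0.7504, 0.0848, 0.6878]
ee_rot: [3.122, 1.179, -2.669]
force: [1.1, -0.5, 0.5]
width: 0.0876
gripper_force: 0.0
```

>>> servo_tool(series=[[[24,-9,-19.4,0],[24,-9,-19.4,0],[24,-9,-19.4,0],[24,-9,-19.4,0],[24,-9,-19.4,0],[24,-9,-19.4,0],[24,-9,-19.4,0],[24,-9,-19.4,0],[24,-9,-19.4,0],[24,-9,-19.4,0]]])

```text
t: 32.62
eef_pos: [0.5536, -0.1211, 0.54]
ee_rot: [3.126, 1.18, -2.665]
force: [0.7, -1.8, -0.3]
width: 0.0877
gripper_force: 0.0
```

Run:
```python
from s10 import *
from simp import show
show(q); print(s['t'],p0)
```

```text
4.8186707722928814e-18 0.18698342462928041 9
[0.93 0.26 0.82] len 0.6043980348332147 shift [-452.8  160.2  366.9]
[ 0.4  -0.3   0.42] len 0.8686195945291587 shift [ 647.1 -246.2 -524.6]
[ 0.338 -0.337  0.194] len 0.2374193870032637 shift [229.9 -55.8  20. ]
[ 0.428 -0.288  0.092] len 0.14396700737131052 shift [ 54.1 -12.4 132.8]
  p [ 0.553 -0.121  0.54 ] a [ 0.814  0.438 -0.381] head 28.3 phi 22.4 q [-0.626 -0.193 -0.056 -1.092 -1.216 -0.322]
32.6167 [ 0.554 -0.121  0.54 ]
```

>>> servo_tool(series=[[[24,-9,-19.4,0],[24,-9,-19.4,0],[24,-9,-19.4,0],[24,-9,-19.4,0],[24,-9,-19.4,0],[24,-9,-19.4,0],[24,-9,-19.4,0],[24,-9,-19.4,0],[0,0,0,0.11],[0,0,0,0.11]]])

```text
t: 33.45
eef_pos: [0.3965, -0.2871, 0.4194]
ee_rot: [2.627, 1.116, 3.073]
force: [0.6, 0.4, 0.0]
width: 0.0882
gripper_force: 0.0
```

>>> servo_tool(series=[[[29,-7,2.5,0],[29,-7,2.5,0],[29,-7,2.5,0],[29,-7,2.5,0],[29,-7,2.5,0],[29,-7,2.5,0],[29,-7,2.5,0],[20,-5,2,0],[0,0,0,0],[0,0,0,0]]])

```text
t: 34.28
eef_pos: [0.3371, -0.3205, 0.2011]
ee_rot: [2.635, 1.119, 3.083]
force: [0.2, 0.3, 0.3]
width: 0.0875
gripper_force: 0.0
```

Run:
```python
from tubfit import *
from go import *
s=st(); R=Ro.from_euler('xyz',s['ee_rot']); a=R.as_matrix()[:,2]
bar=np.array([np.cos(.4067),np.sin(.4067),0]); G=np.array([.5549,-.2355,.099])-.155*bar
togo(G+.019*a); togo(G+.019*a-.08*bar)
y=np.cross(bar,a); y/=np.linalg.norm(y); print('want y',y)
im=snap('wrist','w5'); P=np.array([[.5549,-.2355,.099]-k*bar for k in (.07,.155,.193)]); print('expected px',proj('wrist',P))
```

```text
t 34.28 pos [ 0.3371 -0.3205  0.2011] rot [2.6346 1.1191 3.0834] F [0.1989 0.3118 0.2654] w 0.0875450244251911 q [-1.3334  0.3617 -0.2844 -1.1076 -1.5289  0.4562]
tool shift mm [ 59.5364 -29.4395 129.7522] tool z [ 0.8134  0.4389 -0.3816] y [-0.3852  0.8982  0.2119]
tool shift mm [ 90.7525 -29.5598  56.0939] tool z [ 0.8134  0.4389 -0.3816] y [-0.3852  0.8982  0.2119]
want y [-0.3869  0.8983  0.2085]
expected px [[292.2317 159.7167]
 [284.2503 136.3809]
 [278.7442 120.2821]]
```

View pics/w5.png

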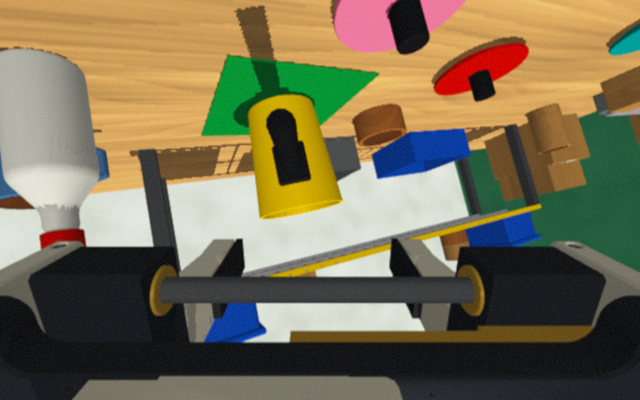

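The wrist view shows the tub on the green mat with the handle end at (282,122), within 3 px of the expected position. The bottle is on the left, clear of the fingers.

>>> servo_tool(series=[[[23,-7.4,14,0],[23,-7.4,14,0],[23,-7.4,14,0],[22,-7.4,14,0],[-10.4,0,24.6,0],[-10.4,0,24.6,0],[-10.4,0,24.6,0],[0,0,0,0],[0,0,0,0],[0,0,0,0]]])

```text
t: 35.17
eef_pos: [0.4285, -0.2891, 0.0933]
ee_rot: [2.648, 1.121, 3.097]
force: [-0.5, 0.0, -0.6]
width: 0.0876
gripper_force: 0.0
```

>>> servo_tool(series=[[[0,0,0,0],[0,0,0,0],[0,0,0,0],[0,0,0,0],[0,0,0,0],[0,0,0,0],[0,0,0,0],[0,0,0,0],[0,0,0,0],[0,0,0,0]]], claw=1, grip_force=60)

```text
t: 36.0
eef_pos: [0.4281, -0.2887, 0.0917]
ee_rot: [2.64, 1.12, 3.089]
force: [0.1, 0.3, 0.2]
width: 0.0265
gripper_force: 0.0
```

Run:
```python
from go import *
s=st(); R=Ro.from_euler('xyz',s['ee_rot']); a=R.as_matrix()[:,2]
bar=np.array([np.cos(.4067),np.sin(.4067),0]); G=np.array([.5549,-.2355,.099])-.155*bar
print('G want',G,'is',s['eef_pos']-.019*a,s['gripper_force'],s['moment'])
```

```text
t 36.0 pos [ 0.4281 -0.2887  0.0917] rot [2.6401 1.1198 3.089 ] F [0.1153 0.2563 0.2497] w 0.026494308002325766 q [-1.1792  0.5526 -0.3383 -1.2415 -1.3309  0.6426]
G want [ 0.4125 -0.2968  0.099 ] is [ 0.4126 -0.2971  0.099 ] 0.0 [-1.561   2.7498  0.0748]
```

```bash
cat > s11.py <<'E'
import grid3; from grid3 import *
from run5 import FING
from station import telemetry
R0=Ro.from_euler('xyz',[2.6401,1.1198,3.089]); bar=np.array([np.cos(.4067),np.sin(.4067),0]); g=.155; a=R0.as_matrix()[:,2]
D=np.concatenate([ring(.048+.012*h/.15,h-.095) for h in np.linspace(0,.15,16)])
ARM=np.r_[BODY,FING]
BAR=np.array([bar*s_+.012*np.array([0,0,k]) for s_ in np.linspace(-.04,g-.05,10) for k in(-1,0,1)])
def at(th,G):
    R=R0*Ro.from_euler('Z',th); dR=R*R0.inv()
    return R,dR.apply(D+g*bar)+G,np.r_[R.apply(ARM),dR.apply(BAR)]+G,dR.apply([0,0,1]),dR.apply(g*bar)+G
def clear(th,G):
    R,P,A_,up,T=at(th,G); Q=np.r_[P,A_]
    shelf=np.max(np.c_[.683-Q[:,0],.245-Q[:,2]],axis=1).min()
    bx=np.maximum.reduce([.697-Q[:,0],Q[:,0]-.867,.127-Q[:,1],Q[:,1]-.317,Q[:,2]-.075]).min()
    return min(shelf,bx,Q[:,2].min()),shelf,bx
if __name__=='__main__':
    last=None
    for th in np.radians([0,30,50,60,70,80,90,95,100,105,108]):
        best=None
        for Tx in (.745,):
          for Ty in np.arange(.25,.36,.01):
            for z in np.arange(.09,.2,.005):
              R,P,A_,up,T=at(th,np.zeros(3)); G=np.array([Tx,Ty,z])-T
              c=clear(th,G)
              sc=c[0]
              if best is None or sc>best[0]+1e-4: best=(sc,c,G,np.array([Tx,Ty,z]))
        R,P,A_,up,T=at(th,best[2]); rimlow=P[-72:][np.argmin(P[-72:,2])]
        print('th',np.degrees(th).round(),'tilt',np.degrees(np.arccos(up[2])).round(1),'up',up,'clear',np.array(best[1]),'G',best[2],'T',best[3],'rimlow',rimlow)
E
python3 s11.py
```

```text
th 0.0 tilt 0.0 up [0. 0. 1.] clear [0.01 0.01 0.01] G [0.603 0.189 0.18 ] T [0.745 0.25  0.18 ] rimlow [0.805 0.25  0.235]
th 30.0 tilt 27.7 up [ 0.178 -0.429  0.886] clear [0.01  0.018 0.01 ] G [0.594 0.316 0.164] T [0.745 0.35  0.15 ] rimlow [0.775 0.277 0.171]
th 50.0 tilt 46.0 up [ 0.225 -0.683  0.695] clear [0.014 0.019 0.014] G [0.594 0.33  0.174] T [0.745 0.35  0.145] rimlow [0.771 0.273 0.14 ]
th 60.0 tilt 55.0 up [ 0.224 -0.788  0.573] clear [0.017 0.019 0.017] G [0.596 0.335 0.183] T [0.745 0.35  0.145] rimlow [0.765 0.273 0.127]
th 70.0 tilt 64.0 up [ 0.208 -0.875  0.438] clear [0.018 0.022 0.018] G [0.598 0.339 0.193] T [0.745 0.35  0.145] rimlow [0.764 0.277 0.115]
th 80.0 tilt 72.9 up [ 0.175 -0.94   0.294] clear [0.021 0.021 0.021] G [0.601 0.341 0.207] T [0.745 0.35  0.15 ] rimlow [0.756 0.281 0.109]
th 90.0 tilt 81.6 up [ 0.128 -0.981  0.146] clear [0.023 0.023 0.023] G [0.606 0.302 0.222] T [0.745 0.31  0.155] rimlow [0.753 0.247 0.104]
th 95.0 tilt 85.9 up [ 0.099 -0.993  0.072] clear [0.024 0.026 0.024] G [0.608 0.242 0.227] T [0.745 0.25  0.155] rimlow [0.749 0.191 0.099]
th 100.0 tilt 90.1 up [ 0.067 -0.998 -0.002] clear [0.025 0.025 0.025] G [0.61  0.241 0.236] T [0.745 0.25  0.16 ] rimlow [0.75  0.195 0.1  ]
th 105.0 tilt 94.3 up [ 0.032 -0.997 -0.075] clear [0.024 0.024 0.026] G [0.613 0.24  0.246] T [0.745 0.25  0.165] rimlow [0.746 0.2   0.101]
th 108.0 tilt 96.8 up [ 0.01  -0.993 -0.118] clear [0.021 0.021 0.024] G [0.615 0.239 0.248] T [0.745 0.25  0.165] rimlow [0.744 0.202 0.099]
```

```bash
cat > s12.py <<'E'
from s11 import *
q0=np.array([-1.1792,.5526,-.3383,-1.2415,-1.3309,.6426])
def tcp_of(th,T):
    R,P,A_,up,T0=at(th,np.zeros(3)); G=np.array(T)-T0; return G+.019*R.as_matrix()[:,2],R,G
if __name__=='__main__':
  for th in (0,80):
    th=np.radians(th); print('th',th)
    # walk: start at mat, sweep
    for z in (.17,):
      q=q0
      for k in np.linspace(0,1,8):  # lift & roll at mat
        p,R,G=tcp_of(th*k,np.array([.5549,-.2355,.099])+[0,0,(z-.099)*k]); q,c=ik(p,R,q)
      for Ty in np.arange(-.2355,.36,.055):
        row=[]; 
        qs=q
        p,R,G=tcp_of(th,[.58,Ty,z])
        qy,c=ik(p,R,qs); q=qy
        qq=qy
        for Tx in (.58,.61,.64,.67,.70,.72,.745):
            p,R,G=tcp_of(th,[Tx,Ty,z]); qq,c=ik(p,R,qq); row.append(f'{c:.0e}')
        print(round(Ty,3),row,qq)
E
python3 s12.py
```

```text
th 0.0
-0.236 ['2e-23', '6e-22', '1e-21', '3e-21', '9e-21', '3e-23', '2e-21'] [-0.892  0.488 -0.137 -1.343 -1.201  0.317]
-0.18 ['2e-24', '7e-22', '1e-21', '3e-21', '7e-21', '3e-23', '2e-21'] [-0.84   0.442 -0.226 -1.388 -1.152  0.353]
-0.126 ['3e-23', '9e-22', '2e-21', '3e-21', '7e-21', '3e-23', '2e-21'] [-0.782  0.399 -0.307 -1.44  -1.102  0.388]
-0.07 ['1e-21', '1e-21', '3e-21', '5e-21', '8e-21', '3e-23', '2e-21'] [-0.717  0.36  -0.382 -1.499 -1.05   0.423]
-0.016 ['6e-20', '4e-21', '5e-21', '7e-21', '1e-20', '3e-23', '2e-21'] [-0.644  0.325 -0.45  -1.568 -0.996  0.459]
0.039 ['5e-18', '2e-19', '5e-20', '1e-20', '1e-20', '3e-23', '5e-21'] [-0.564  0.296 -0.51  -1.648 -0.941  0.498]
0.094 ['5e-29', '1e-20', '5e-21', '2e-19', '2e-18', '1e-20', '7e-19'] [-0.477  0.273 -0.562 -1.74  -0.885  0.545]
0.149 ['1e-24', '2e-30', '5e-30', '2e-29', '2e-29', '1e-18', '8e-30'] [-0.384  0.26  -0.607 -1.847 -0.833  0.603]
0.204 ['2e-19', '3e-25', '7e-26', '3e-26', '2e-26', '3e-30', '1e-28'] [-0.289  0.257 -0.645 -1.972 -0.787  0.676]
0.259 ['6e-20', '5e-21', '4e-22', '6e-23', '1e-23', '6e-29', '4e
[... 742 characters left out ...]
5 -0.9   -1.119]
0.039 ['5e-21', '2e-30', '6e-31', '6e-31', '2e-30', '1e-19', '4e-18'] [-0.414  0.128 -0.512 -1.616 -0.818 -1.103]
0.094 ['2e-29', '7e-28', '8e-29', '5e-29', '8e-29', '5e-18', '6e-30'] [-0.305  0.105 -0.546 -1.7   -0.732 -1.077]
0.149 ['8e-24', '2e-29', '2e-27', '5e-27', '1e-26', '2e-30', '3e-28'] [-0.196  0.095 -0.57  -1.802 -0.649 -1.032]
0.204 ['9e-30', '1e-26', '8e-28', '4e-25', '3e-24', '2e-28', '1e-25'] [-0.093  0.099 -0.587 -1.928 -0.579 -0.957]
0.259 ['4e-22', '6e-29', '3e-23', '6e-22', '2e-21', '1e-25', '7e-23'] [-0.003  0.118 -0.602 -2.084 -0.531 -0.842]
0.314 ['8e-25', '5e-19', '5e-19', '6e-19', '7e-19', '2e-23', '1e-20'] [ 0.077  0.151 -0.623 -2.274 -0.513 -0.686]
```

```bash
cat > s13.py <<'E'
from s12 import *
def plan(K,q,verbose=1):
    prev=None; out=[]
    th0,T0,_=K[0]; p,R,G=tcp_of(th0,T0)
    for th,T,n in K[1:]:
        mxs=0; bad=0; rows=[]; cl=9; Pm=0
        for k in np.linspace(0,1,n+1)[1:]:
            thk=th0+(th-th0)*k; Tk=np.array(T0)+(np.array(T)-T0)*k
            p2,R2,G2=tcp_of(thk,Tk); rows.append(np.r_[R.inv().apply(p2-p)*1000,(th-th0)/n]); 
            qn,c=ik(p2,R2,q); mxs=max(mxs,(np.abs(qn-q)/np.array([2.39,2.39,3.01,3.14,3.14,3.14])*12/.7).max()); bad=max(bad,c); q=qn; p,R=p2,R2; cc=clear(thk,G2); cl=min(cl,cc[0])
        rows=np.array(rows); print('to',np.degrees(th).round(),T,'n',n,'speed frac',mxs.round(2),'bad',round(bad,6),'clear',round(cl,3),'q',q)
        print(rows.round(1) if abs(th-th0)>1e-6 else rows[0].round(1)) 
        th0,T0=th,T
    return q
d2=np.radians
if __name__=='__main__':
    plan([(0,[.5549,-.2355,.099],0),(0,[.557,-.2355,.175],5),(0,[.605,.31,.175],19),(d2(80),[.605,.315,.155],14),(d2(80),[.745,.33,.15],5),(d2(90),[.745,.31,.155],3),(d2(105),[.745,.29,.165],6)],q0)
E
python3 s13.py
```

```text
to 0.0 [0.557, -0.2355, 0.175] n 5 speed frac 0.23 bad 0.0 clear 0.019 q [-1.164  0.401 -0.317 -1.216 -1.38   0.472]
[-13.9   3.   -5.5   0. ]
to 0.0 [0.605, 0.31, 0.175] n 19 speed frac 0.63 bad 0.0 clear 0.018 q [-0.19   0.14  -0.985 -2.259 -0.858  0.973]
[-0.4 24.8 14.6  0. ]
to 80.0 [0.605, 0.315, 0.155] n 14 speed frac 0.66 bad 0.0 clear 0.018 q [ 0.04   0.01  -0.93  -2.403 -0.646 -0.498]
[[1.  6.1 0.7 0.1]
 [1.  5.9 0.7 0.1]
 [1.  5.8 0.7 0.1]
 [1.  5.7 0.7 0.1]
 [0.9 5.5 0.7 0.1]
 [0.9 5.4 0.7 0.1]
 [0.8 5.3 0.7 0.1]
 [0.7 5.2 0.7 0.1]
 [0.6 5.1 0.7 0.1]
 [0.5 5.  0.7 0.1]
 [0.4 5.  0.7 0.1]
 [0.3 4.9 0.7 0.1]
 [0.2 4.8 0.7 0.1]
 [0.1 4.8 0.7 0.1]]
to 80.0 [0.745, 0.33, 0.15] n 5 speed frac 0.35 bad 0.0 clear 0.018 q [ 0.071  0.216 -0.673 -2.399 -0.596 -0.534]
[-10.1   9.6  24.5   0. ]
to 90.0 [0.745, 0.31, 0.155] n 3 speed frac 0.58 bad 0.0 clear 0.019 q [ 0.063  0.168 -0.624 -2.276 -0.532 -0.846]
[[-5.9  4.2 -3.6  0.1]
 [-5.9  4.5 -3.6  0.1]
 [-5.8  4.8 -3.6  0.1]]
to 105.0 [0.745, 0.29, 0.165] n 6 speed frac 0.45 bad 0.0 clear 0.023 q [ 0.083  0.105 -0.548 -2.09  -0.439 -1.333]
[[-2.7  4.2 -2.1  0. ]
 [-2.6  4.3 -2.1  0. ]
 [-2.5  4.4 -2.1  0. ]
 [-2.5  4.5 -2.1  0. ]
 [-2.4  4.7 -2.1  0. ]
 [-2.3  4.8 -2.1  0. ]]
```

>>> servo_tool(series=[[[0,0,0,0],[0,0,0,0],[0,0,0,0],[-14,3,-5.5,0],[-14,3,-5.5,0],[-14,3,-5.5,0],[-14,3,-5.5,0],[-14,3,-5.5,0],[0,10,6,0],[0,15,9,0]]])

```text
t: 36.83
eef_pos: [0.433, -0.2606, 0.168]
ee_rot: [2.648, 1.12, 3.095]
force: [-0.6, -0.1, -2.9]
width: 0.0232
gripper_force: 59.7
```

>>> servo_tool(series=[[[-0.4,25,14.6,0],[-0.4,25,14.6,0],[-0.4,25,14.6,0],[-0.4,25,14.6,0],[-0.4,25,14.6,0],[-0.4,25,14.6,0],[-0.4,25,14.6,0],[-0.4,25,14.6,0],[-0.4,25,14.6,0],[-0.4,25,14.6,0]]])

```text
t: 37.67
eef_pos: [0.4559, 0.0305, 0.167]
ee_rot: [2.641, 1.118, 3.09]
force: [1.4, -0.2, -2.2]
width: 0.0231
gripper_force: 59.7
```

Run:
```python
from go import *
s=st(); print(s['gripper_force'])
im=snap('side','s6'); cv2.imwrite('pics/s6c.png',cv2.resize(im[120:300,200:480,::-1],(784,504)))
```

```text
t 37.67 pos [0.4559 0.0305 0.167 ] rot [2.6412 1.1176 3.0895] F [ 1.3688 -0.2419 -2.2228] w 0.023100674641363436 q [-0.7427  0.1154 -0.7976 -1.5759 -1.0599  0.6176]
59.72377002239227
```

View pics/s6c.png

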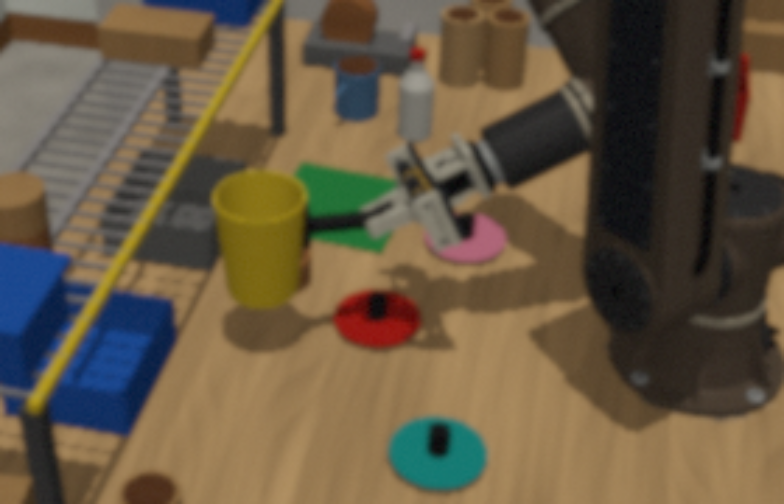

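The tub is carried level with the handle gripped end-on at about (370,215) in the crop, moving toward the blue bin, and the mat behind it is empty.

>>> servo_tool(series=[[[-0.4,25,14.6,0],[-0.4,25,14.6,0],[-0.4,25,14.6,0],[-0.4,25,14.6,0],[-0.4,25,14.6,0],[-0.4,25,14.6,0],[-0.4,24,14,0],[-0.4,22,13,0],[1,6,0.7,0.1],[1,6,0.7,0.1]]])

```text
t: 38.55
eef_pos: [0.4695, 0.2678, 0.1668]
ee_rot: [2.355, 0.991, 2.763]
force: [-0.9, -0.4, -2.7]
width: 0.0233
gripper_force: 59.9
```

>>> servo_tool(series=[[[1,5.8,0.7,0.1],[1,5.7,0.7,0.1],[0.9,5.5,0.7,0.1],[0.9,5.4,0.7,0.1],[0.8,5.3,0.7,0.1],[0.7,5.2,0.7,0.1],[0.6,5.1,0.7,0.1],[0.5,5,0.7,0.1],[0.4,5,0.7,0.1],[0.3,4.9,0.7,0.1]]])

```text
t: 39.38
eef_pos: [0.4692, 0.3089, 0.1955]
ee_rot: [1.971, 0.126, 2.119]
force: [0.2, -0.5, -2.8]
width: 0.0229
gripper_force: 59.9
```

>>> servo_tool(series=[[[0.2,4.8,0.7,0.1],[0.1,4.8,0.7,0.1],[0,0,0,0],[0,0,0,0],[0,0,0,0],[0,0,0,0],[0,0,0,0],[0,0,0,0],[0,0,0,0],[0,0,0,0]]])

```text
t: 40.22
eef_pos: [0.4747, 0.3122, 0.2055]
ee_rot: [1.964, -0.053, 2.043]
force: [-0.3, 0.5, -2.8]
width: 0.0231
gripper_force: 59.9
```

```bash
cat > now.py <<'E'
from s13 import *
s=telemetry.get_state(); q=np.array(s['q']); R=Ro.from_euler('xyz',s['ee_rot']); p=np.array(s['eef_pos'])
th=(R0.inv()*R).as_rotvec(); G=p-.019*R.as_matrix()[:,2]; dR=R*R0.inv(); T=dR.apply(g*bar)+G
print('t',s['t'],'th',np.degrees(th),'T',T,'up',dR.apply([0,0,1]),'clear',clear(th[2],G),'F',np.array(s['force']),'w',s['width'])
def legs(K): return plan([(th[2],list(T),0)]+K,q)
E
python3 - <<'E'
from now import *
legs([(d2(80),[.745,.33,.15],6),(d2(90),[.745,.31,.155],3),(d2(105),[.745,.29,.165],6)])
from h import snap,recognise,cv2
im=snap('scene','c7'); cv2.imwrite('pics/c7c.png',cv2.resize(im[180:380,140:440,::-1],(750,500)))
E
```

```text
t 40.2167 th [ 0.027  0.003 80.194] T [0.603 0.313 0.155] up [ 0.174 -0.941  0.292] clear (np.float64(0.03321765293639253), np.float64(0.03321765293639253), np.float64(0.048355278865941265)) F [-0.305  0.476 -2.752] w 0.023096273135950328
to 80.0 [0.745, 0.33, 0.15] n 6 speed frac 0.31 bad 0.0 clear 0.018 q [ 0.071  0.216 -0.673 -2.399 -0.596 -0.534]
[[-8.2  8.2 20.9 -0. ]
 [-8.2  8.2 20.9 -0. ]
 [-8.2  8.2 20.9 -0. ]
 [-8.2  8.2 20.9 -0. ]
 [-8.2  8.2 20.9 -0. ]
 [-8.2  8.1 20.9 -0. ]]
to 90.0 [0.745, 0.31, 0.155] n 3 speed frac 0.58 bad 0.0 clear 0.019 q [ 0.063  0.168 -0.624 -2.276 -0.532 -0.846]
[[-5.9  4.2 -3.6  0.1]
 [-5.9  4.5 -3.6  0.1]
 [-5.8  4.8 -3.6  0.1]]
to 105.0 [0.745, 0.29, 0.165] n 6 speed frac 0.45 bad 0.0 clear 0.023 q [ 0.083  0.105 -0.548 -2.09  -0.439 -1.333]
[[-2.7  4.2 -2.1  0. ]
 [-2.6  4.3 -2.1  0. ]
 [-2.5  4.4 -2.1  0. ]
 [-2.5  4.5 -2.1  0. ]
 [-2.4  4.7 -2.1  0. ]
 [-2.3  4.8 -2.1  0. ]]
```

View pics/c7c.png

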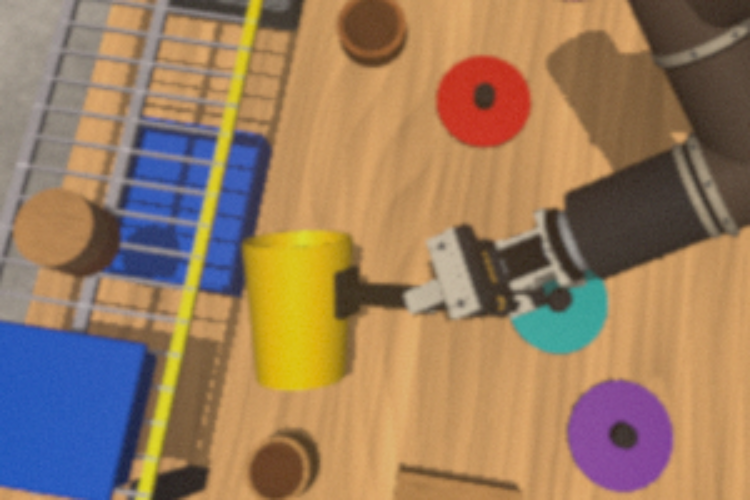

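The tub is tipped about 73° in front of the shelf, mouth toward the bin side (rim at (300,240) in the crop), with the balls still inside. The blue bin lies at (105–270,130–295) behind the yellow strip.

Run:
```python
from px import *
for z in (0,.075): print(z,[ray('scene',(140+u*.4,180+v*.4),z) for u,v in [(270,140),(238,295),(105,275),(140,122)]])
```

```text
0 [array([0.6973, 0.1214, 0.    ]), array([0.6961, 0.3187, 0.    ]), array([0.8632, 0.3199, 0.    ]), array([0.8681, 0.1237, 0.    ])]
0.075 [array([0.6821, 0.1374, 0.075 ]), array([0.681 , 0.3233, 0.075 ]), array([0.8384, 0.3245, 0.075 ]), array([0.843 , 0.1396, 0.075 ])]
```

>>> servo_tool(series=[[[-8.2,8.2,20.9,0],[-8.2,8.2,20.9,0],[-8.2,8.2,20.9,0],[-8.2,8.2,20.9,0],[-8.2,8.2,20.9,0],[-8.2,8.2,20.9,0],[-5.9,4.2,-3.6,0.058],[-5.9,4.5,-3.6,0.058],[-5.8,4.8,-3.6,0.058],[0,0,0,0]]])

```text
t: 41.1
eef_pos: [0.6218, 0.31, 0.2163]
ee_rot: [1.971, -0.215, 1.975]
force: [0.2, 0.2, -1.7]
width: 0.023
gripper_force: 59.9
```

>>> servo_tool(series=[[[-2.7,4.2,-2.1,0.044],[-2.6,4.3,-2.1,0.044],[-2.5,4.4,-2.1,0.044],[-2.5,4.5,-2.1,0.044],[-2.4,4.7,-2.1,0.044],[-2.3,4.8,-2.1,0.044],[0,0,0,0],[0,0,0,0],[0,0,0,0],[0,0,0,0]]])

```text
t: 41.93
eef_pos: [0.6281, 0.2885, 0.2379]
ee_rot: [2.011, -0.454, 1.862]
force: [0.9, 0.2, -2.4]
width: 0.0232
gripper_force: 59.9
```

Run:
```python
from now import *
print(s['force'])
legs([(d2(112),[.745,.285,.167],3)])
from h import snap,recognise,cv2
for c in ('scene','side'):
    im=snap(c,'p8'+c)
    print(c,[(np.array(r['position']),round(r['conf'],2)) for r in recognise(c,'ball0_center')])
im=cv2.imread('pics/p8scene.png'); im2=cv2.imread('pics/p8side.png')
cv2.imwrite('pics/c8.png',np.hstack([cv2.resize(im[200:320,160:280],(400,400)),cv2.resize(im2[190:310,180:300],(400,400))]))
```

```text
t 41.9333 th [  0.047   0.044 105.244] T [0.744 0.291 0.164] up [ 0.031 -0.996 -0.078] clear (np.float64(0.025053156316624345), np.float64(0.02535952985406023), np.float64(0.025053156316624345)) F [ 0.907  0.158 -2.417] w 0.023171521105401795
[ 0.907  0.158 -2.417]
to 112.0 [0.745, 0.285, 0.167] n 3 speed frac 0.38 bad 0.0 clear 0.014 q [ 0.095  0.089 -0.521 -2.022 -0.411 -1.537]
[[-1.3  3.8 -1.   0. ]
 [-1.2  3.8 -1.   0. ]
 [-1.1  3.9 -1.   0. ]]
scene []
side [(array([ 0.5618, -0.0108,  0.0219]), 0.34)]
```

View pics/c8.png

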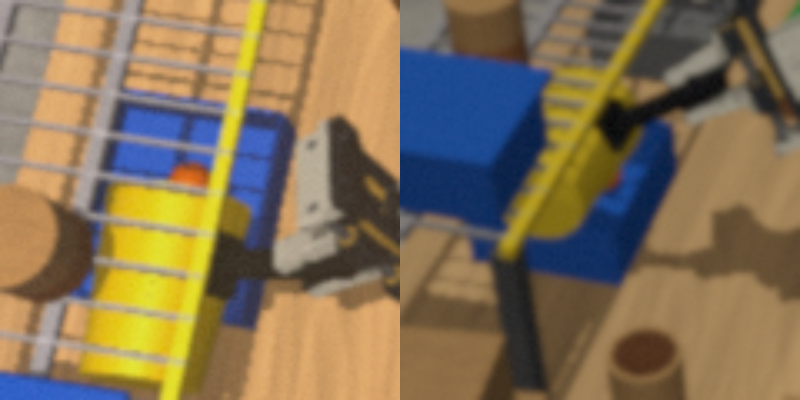

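One orange ball shows at the tub's mouth (190,175 in the crop), above the bin. I'll tip it a little further and wait.

>>> servo_tool(series=[[[-1.3,3.8,-1,0.04],[-1.2,3.8,-1,0.04],[0,0,0,0.03],[0,0,0,-0.03],[0,0,0,0.03],[0,0,0,0],[0,0,0,0],[0,0,0,0],[0,0,0,0],[0,0,0,0]]])

```text
t: 42.97
eef_pos: [0.6316, 0.2831, 0.2444]
ee_rot: [2.037, -0.554, 1.806]
force: [0.2, -0.1, -2.9]
width: 0.0233
gripper_force: 59.9
```

>>> servo_tool(series=[[[0,0,0,0],[0,0,0,0],[0,0,0,0],[0,0,0,0],[0,0,0,0],[0,0,0,0],[0,0,0,0],[0,0,0,0],[0,0,0,0],[0,0,0,0]]])

```text
t: 43.8
eef_pos: [0.6316, 0.2831, 0.2443]
ee_rot: [2.037, -0.554, 1.806]
force: [-0.4, -0.4, -1.9]
width: 0.023
gripper_force: 59.9
```

Run:
```python
from now import *
f=[]; 
from h import snap,recognise,cv2,eyes
for i in range(6):
    im=snap('scene','p9scene'); f.append(telemetry.get_state()['force'][2])
im2=snap('side','p9side'); print('Fz',np.mean(f),np.std(f))
for im,n in ((im,'scene'),(im2,'side')):
    h=cv2.cvtColor(im,cv2.COLOR_RGB2HSV); m=cv2.inRange(h,(4,170,110),(14,255,255)); k,l,st_,ce=cv2.connectedComponentsWithStats(m)
    print(n,[(ce[i].round(),st_[i][4]) for i in range(1,k) if st_[i][4]>8])
    print([(np.array(r['position']),round(r['conf'],2)) for r in recognise(n,'ball0_center')])
```

```text
t 43.8 th [  0.012  -0.006 111.611] T [0.744 0.287 0.165] up [-0.018 -0.986 -0.168] clear (np.float64(0.016382103110843815), np.float64(0.016382103110843815), np.float64(0.021931442530345915)) F [-0.417 -0.354 -1.864] w 0.023035325182534053
Fz -2.0972014279012243 0.41182985263097216
scene [(array([307.,   5.]), np.int32(147)), (array([475.,  38.]), np.int32(220)), (array([486.,  47.]), np.int32(14)), (array([344.,  58.]), np.int32(24)), (array([453.,  59.]), np.int32(18)), (array([462.,  61.]), np.int32(12)), (array([492.,  65.]), np.int32(9)), (array([484.,  65.]), np.int32(10)), (array([403.,  85.]), np.int32(103)), (array([329., 212.]), np.int32(328)), (array([220., 239.]), np.int32(59)), (array([237., 243.]), np.int32(71))]
[]
side [(array([438., 136.]), np.int32(10)), (array([429., 144.]), np.int32(11)), (array([398., 166.]), np.int32(18)), (array([326., 239.]), np.int32(24)), (array([252., 238.]), np.int32(17))]
[]
```

Run:
```python
from now import *
legs([(d2(90),[.745,.305,.157],5),(d2(80),[.745,.325,.152],3),(d2(80),[.61,.31,.155],6)])
```

```text
t 44.25 th [  0.003  -0.01  111.605] T [0.744 0.287 0.165] up [-0.018 -0.986 -0.168] clear (np.float64(0.016300505221175654), np.float64(0.016300505221175654), np.float64(0.02202386035656688)) F [ 0.222 -0.253 -1.476] w 0.022965674066512305
to 90.0 [0.745, 0.305, 0.157] n 5 speed frac 0.7 bad 0.0 clear 0.021 q [ 0.059  0.159 -0.618 -2.25  -0.525 -0.873]
[[ 1.9 -7.   2.3 -0.1]
 [ 2.  -6.9  2.3 -0.1]
 [ 2.2 -6.7  2.3 -0.1]
 [ 2.4 -6.5  2.3 -0.1]
 [ 2.5 -6.3  2.3 -0.1]]
to 80.0 [0.745, 0.325, 0.152] n 3 speed frac 0.59 bad 0.0 clear 0.018 q [ 0.066  0.207 -0.667 -2.375 -0.587 -0.558]
[[ 5.5 -5.2  3.6 -0.1]
 [ 5.6 -4.8  3.6 -0.1]
 [ 5.7 -4.5  3.6 -0.1]]
to 80.0 [0.61, 0.31, 0.155] n 6 speed frac 0.28 bad 0.0 clear 0.018 q [ 0.03   0.011 -0.916 -2.377 -0.641 -0.52 ]
[  8.1  -8.  -19.6   0. ]
```

Rolls are −0.0754 and −0.058 per row.

>>> servo_tool(series=[[[1.9,-7,2.3,-0.0754],[2,-6.9,2.3,-0.0754],[2.2,-6.7,2.3,-0.0754],[2.4,-6.5,2.3,-0.0754],[2.5,-6.3,2.3,-0.0754],[5.5,-5.2,3.6,-0.058],[5.6,-4.8,3.6,-0.058],[5.7,-4.5,3.6,-0.058],[8.1,-8,-19.6,0],[8.1,-8,-19.6,0]]])

```text
t: 45.08
eef_pos: [0.5716, 0.3198, 0.2022]
ee_rot: [1.965, -0.051, 2.044]
force: [-0.8, 0.4, -2.4]
width: 0.023
gripper_force: 59.9
```

>>> servo_tool(series=[[[8.1,-8,-19.6,0],[8.1,-8,-19.6,0],[8.1,-8,-19.6,0],[8.1,-8,-19.6,0],[0,0,0,0],[0,0,0,0],[0,0,0,0],[0,0,0,0],[0,0,0,0],[0,0,0,0]]])

```text
t: 45.92
eef_pos: [0.4821, 0.3099, 0.2051]
ee_rot: [1.964, -0.051, 2.044]
force: [0.3, -0.0, -1.5]
width: 0.0232
gripper_force: 59.9
```

Run:
```python
from now import *
from h import snap,recognise,cv2,eyes
im=snap('scene','p10'); f=telemetry.get_state()['force']; print(f)
cv2.imwrite('pics/c10.png',cv2.resize(im[200:330,160:290,::-1],(600,600),interpolation=cv2.INTER_CUBIC))
h=cv2.cvtColor(im,cv2.COLOR_RGB2HSV); m=cv2.inRange(h,(4,150,90),(16,255,255))[200:330,160:260]; k,l,st_,ce=cv2.connectedComponentsWithStats(m)
print([(ce[i].round()+[160,200],st_[i][4]) for i in range(1,k) if st_[i][4]>8])
print([(np.array(r['position']),round(r['conf'],2)) for r in recognise('scene','ball0_center')])
legs([(0,[.605,.29,.175],15),(0,[.55,-.232,.175],20),(0,[.55,-.232,.105],5)])
```

```text
t 45.9167 th [ 0.02   0.007 80.049] T [0.61  0.31  0.155] up [ 0.175 -0.94   0.294] clear (np.float64(0.029876874293148364), np.float64(0.029876874293148364), np.float64(0.04442281416308258)) F [ 0.253 -0.047 -1.478] w 0.023189454378330775
[ 0.8681 -0.2146 -2.4876]
[(array([220., 239.]), np.int32(66)), (array([237., 243.]), np.int32(80)), (array([211., 274.]), np.int32(88)), (array([203., 285.]), np.int32(72))]
[(array([0.7753, 0.2633, 0.0392]), 0.66)]
to 0.0 [0.605, 0.29, 0.175] n 15 speed frac 0.6 bad 0.0 clear 0.018 q [-0.2383  0.1214 -0.9655 -2.1788 -0.8528  0.9161]
[[-1.3 -4.7 -1.4 -0.1]
 [-1.3 -4.8 -1.4 -0.1]
 [-1.4 -4.9 -1.4 -0.1]
 [-1.5 -5.  -1.4 -0.1]
 [-1.5 -5.1 -1.4 -0.1]
 [-1.6 -5.2 -1.4 -0.1]
 [-1.6 -5.4 -1.4 -0.1]
 [-1.6 -5.5 -1.4 -0.1]
 [-1.6 -5.6 -1.4 -0.1]
 [-1.6 -5.7 -1.4 -0.1]
 [-1.6 -5.9 -1.4 -0.1]
 [-1.6 -6.  -1.4 -0.1]
 [-1.5 -6.1 -1.4 -0.1]
 [-1.5 -6.2 -1.4 -0.1]
 [-1.4 -6.3 -1.4 -0.1]]
to 0.0 [0.55, -0.232, 0.175] n 20 speed frac 0.55 bad 0.0 clear 0.021 q [-1.1736  0.3957 -0.3281 -1.2111 -1.3839  0.4804]
[  0.6 -22.4 -13.7   0. ]
to 0.0 [0.55, -0.232, 0.105] n 5 speed frac 0.21 bad 0.0 clear 0.01 q [-1.1837  0.5366 -0.3481 -1.2368 -1.3357  0.6375]
[12.6 -2.9  5.4  0. ]
```

View pics/c10.png

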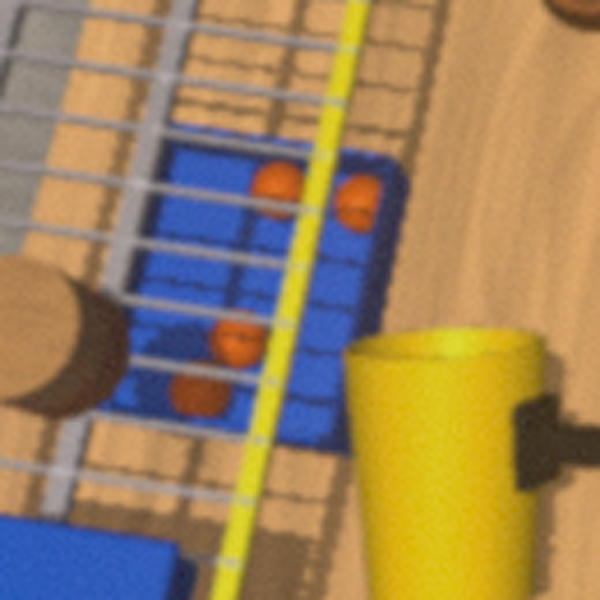

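All four orange balls are in the blue bin, at (278,188), (358,203), (238,342) and (200,393) in the crop. Next the tub goes upright and back to the mat.

>>> servo_tool(series=[[[-1.3,-4.7,-1.4,-0.093],[-1.3,-4.8,-1.4,-0.093],[-1.4,-4.9,-1.4,-0.093],[-1.5,-5,-1.4,-0.093],[-1.5,-5.1,-1.4,-0.093],[-1.6,-5.2,-1.4,-0.093],[-1.6,-5.4,-1.4,-0.093],[-1.6,-5.5,-1.4,-0.093],[-1.6,-5.6,-1.4,-0.093],[-1.6,-5.7,-1.4,-0.093]]])

```text
t: 46.85
eef_pos: [0.4717, 0.2678, 0.1723]
ee_rot: [2.147, 0.792, 2.498]
force: [-0.5, -0.9, -1.6]
width: 0.0233
gripper_force: 59.9
```

>>> servo_tool(series=[[[-1.6,-5.9,-1.4,-0.093],[-1.6,-6,-1.4,-0.093],[-1.5,-6.1,-1.4,-0.093],[-1.5,-6.2,-1.4,-0.093],[-1.4,-6.3,-1.4,-0.095],[0.6,-22.4,-13.7,0],[0.6,-22.4,-13.7,0],[0.6,-22.4,-13.7,0],[0.6,-22.4,-13.7,0],[0.6,-22.4,-13.7,0]]])

```text
t: 47.68
eef_pos: [0.4636, 0.1051, 0.1682]
ee_rot: [2.642, 1.121, 3.091]
force: [1.6, -0.8, -2.8]
width: 0.023
gripper_force: 59.9
```

>>> servo_tool(series=[[[0.6,-22.4,-13.7,0],[0.6,-22.4,-13.7,0],[0.6,-22.4,-13.7,0],[0.6,-22.4,-13.7,0],[0.6,-22.4,-13.7,0],[0.6,-22.4,-13.7,0],[0.6,-22.4,-13.7,0],[0.6,-22.4,-13.7,0],[0.6,-22.4,-13.7,0],[0.6,-22.4,-13.7,0]]])

```text
t: 48.52
eef_pos: [0.4359, -0.1564, 0.1679]
ee_rot: [2.64, 1.12, 3.089]
force: [-0.8, -0.2, -2.1]
width: 0.0231
gripper_force: 59.9
```

>>> servo_tool(series=[[[0.6,-22.4,-13.7,0],[0.6,-22.4,-13.7,0],[0.6,-22.4,-13.7,0],[0.6,-22.4,-13.7,0],[0,0,0,0],[0,0,0,0],[0,0,0,0],[0,0,0,0],[0,0,0,0],[0,0,0,0]]])

```text
t: 49.35
eef_pos: [0.425, -0.2585, 0.1681]
ee_rot: [2.64, 1.12, 3.09]
force: [-0.2, -0.3, -2.2]
width: 0.0234
gripper_force: 59.9
```

```bash
python3 - <<'E'
from now import *
legs([(0,[.55,-.232,.175],2),(0,[.55,-.232,.100],6)])
E
python3 - <<'E'
from tubfit import *
fit(['scene','side'],[.56,-.21,3*.4],.08)
E
```

```text
t 49.35 th [-0.026  0.003 -0.018] T [ 0.552 -0.205  0.175] up [-0.  0.  1.] clear (np.float64(0.07107311712112263), np.float64(0.07107311712112263), np.float64(0.27252593431150374)) F [-0.158 -0.305 -2.226] w 0.02337254517299994
to 0.0 [0.55, -0.232, 0.175] n 2 speed frac 0.14 bad 0.0 clear 0.072 q [-1.174  0.396 -0.328 -1.211 -1.384  0.48 ]
[[  0.3 -11.6  -6.5   0. ]
 [  0.3 -11.6  -6.5   0. ]]
to 0.0 [0.55, -0.232, 0.1] n 6 speed frac 0.19 bad 0.0 clear 0.005 q [-1.184  0.547 -0.349 -1.239 -1.333  0.648]
[11.3 -2.6  4.8  0. ]
scene 0.75 2032
side 0.6 1154
tub [ 0.5531 -0.2055] yaw deg 22.78859424238964 1-iou sum 0.23921680830512737
```

>>> servo_tool(series=[[[0.3,-11.6,-6.5,0],[0.3,-11.6,-6.5,0],[13,-3,5.5,0],[13,-3,5.5,0],[13,-3,5.5,0],[13,-3,5.5,0],[10,-2.3,4.2,0],[5.7,-1.3,2.4,0],[0,0,0,0],[0,0,0,0]]])

```text
t: 50.38
eef_pos: [0.423, -0.2862, 0.0923]
ee_rot: [2.64, 1.12, 3.088]
force: [-0.3, 0.1, -1.8]
width: 0.0233
gripper_force: 59.9
```

Run:
```python
from now import *
```

```text
t 50.3833 th [ 0.016 -0.     0.025] T [ 0.55  -0.233  0.1  ] up [ 0. -0.  1.] clear (np.float64(0.004515477161521092), np.float64(0.09045975023416553), np.float64(0.3002230035821417)) F [-0.294  0.121 -1.766] w 0.023315012179761285
```

Still 1 mm above the mat by the model. I'll lower that last bit, release and back out along the bar.

>>> servo_tool(series=[[[1,-0.2,0.4,0],[0.4,0,0.2,0],[0,0,0,0],[0,0,0,0],[0,0,0,0],[0,0,0,0],[0,0,0,0],[0,0,0,0],[0,0,0,0],[0,0,0,0]]])

```text
t: 51.22
eef_pos: [0.4229, -0.2857, 0.0911]
ee_rot: [2.641, 1.12, 3.089]
force: [-3.1, -2.5, 2.7]
width: 0.0237
gripper_force: 59.9
```

>>> servo_tool(series=[[[0,0,0,0],[0,0,0,0],[0,0,0,0],[0,0,0,0],[0,0,0,0],[0,0,0,0],[0,0,0,0],[5,0,-12,0],[7,0,-18,0],[10,0,-24,0]]], claw=-1)

```text
t: 52.05
eef_pos: [0.369, -0.3084, 0.0919]
ee_rot: [2.64, 1.12, 3.091]
force: [0.1, -0.6, -0.1]
width: 0.0841
gripper_force: 0.0
```

>>> servo_tool(series=[[[8,0,-25,0],[8,0,-25,0],[0,0,-25,0],[0,0,-25,0],[-10,0,-25,0],[-15,0,-20,0],[-15,0,-20,0],[0,0,0,0],[0,0,0,0],[0,0,0,0]]])

```text
t: 52.88
eef_pos: [0.2453, -0.3814, 0.1762]
ee_rot: [2.64, 1.12, 3.088]
force: [0.6, -0.0, -0.6]
width: 0.0878
gripper_force: 0.0
```

Run:
```python
from tubfit import *
st()
fit(['scene','side'],[.55,-.233,3*.4],.004)
for c in ('scene','side'):
    im=snap(c,'f'+c)
    for n in ('bottle_mid','tape_mid','lid_knob','mug_mid','core_mid'): print(c,n,[(np.array(d['position']),round(d['conf'],2)) for d in recognise(c,n)[:(5 if n=='lid_knob' else 1)]])
a=cv2.imread('pics/fscene.png'); b=cv2.imread('pics/fside.png'); cv2.imwrite('pics/fin.png',cv2.resize(np.vstack([a[0:400,140:540],b[80:380,180:580]]),(342,600),interpolation=cv2.INTER_AREA))
```

```text
t 52.88 pos [ 0.2453 -0.3814  0.1762] rot [2.6397 1.1198 3.0879] F [ 0.5996 -0.0499 -0.5519] w 0.08782722741671531 q [-1.497   0.4753 -0.1876 -1.0073 -1.6327  0.5366]
scene 0.71 1817
tub [ 0.5511 -0.2328] yaw deg 22.608140757821186 1-iou sum 0.05657412257726557
scene bottle_mid [(array([ 0.4743, -0.4596,  0.096 ]), 0.69)]
scene tape_mid [(array([ 0.5928, -0.0343,  0.0395]), 0.62)]
scene lid_knob [(array([ 0.3432, -0.1851,  0.018 ]), 0.98), (array([0.2251, 0.4119, 0.013 ]), 0.96), (array([0.4349, 0.0329, 0.0124]), 0.88), (array([0.3183, 0.2661, 0.0125]), 0.85)]
scene mug_mid [(array([ 0.5889, -0.5031,  0.0875]), 0.76)]
scene core_mid [(array([0.594 , 0.4952, 0.1115]), 0.77)]
side bottle_mid [(array([ 0.4744, -0.4627,  0.0758]), 0.75)]
side tape_mid [(array([ 0.5871, -0.0168,  0.0484]), 0.89)]
side lid_knob [(array([0.4338, 0.0423, 0.0132]), 0.98), (array([0.2221, 0.4231, 0.0136]), 0.79), (array([0.3104, 0.2794, 0.0159]), 0.61), (array([ 0.3416, -0.1724,  0.0125]), 0.59)]
side mug_mid [(array([ 0.5833, -0.5052,  0.0733]), 0.7)]
side core_mid [(array([0.5849, 0.5199, 0.0884]), 0.7)]
```

View pics/fin.png

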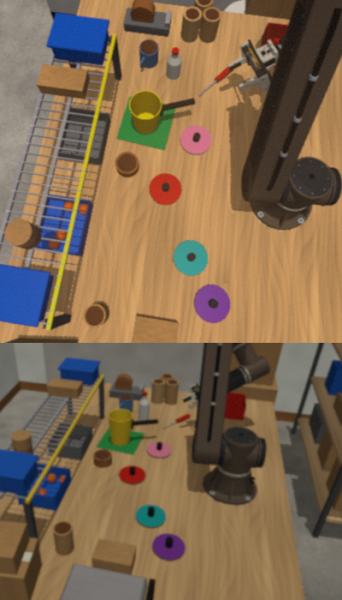

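The empty tub stands upright on the mat (146,115), and the red lid lies flat, knob up, at (165,190). The balls are in the blue bin and everything else is in place. I'm handing it in.

```bash
python3 -c "
from station import ticket
print(ticket.job_done())"
```

```text
the job is handed in; nothing more can be done
None
```

I handed the job in at about 53 s of robot time. The lid is flat on the bench with its knob up, all four balls are in the blue bin, and the empty tub stands upright in the middle of the mat. I stood the tub on the mat once before pouring, to regrip its handle. The final pictures showed the bottle, tape, mug, tube and other lids where they were; the tool did not report the verdict.

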